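Pack the serving slabs into the carrying crate and close the end stop

TASK

Take the dark slate slab and the white stoneware slab out of the drying rack and stand them upright in the plywood carrying crate, next to the wooden board that already leans there, then slide the red end stop up until all three stand upright and snug together against the crate's end wall. Set the slabs down without dropping them and press the stop gently, as they chip easily; leave the green cutting board in the drying rack and do not disturb the other things on the table.

Things in the scene. Friction and masses are not known exactly. Their poses are not given: they have to be found in the camera images.
- crate: Open plywood crate, fixed. Origin: centre of its underside. Own y runs along it to the end wall, z up. Floor 284 mm long, 8 mm above the table. End wall: inner face at y +130 mm, 70 mm above the floor, 12 mm thick. Side rails: inner faces at x -62 and +62 mm, 30 mm above the floor. Boards stand with width along x, thickness along y.
- stop (a joint): Slide of the red end stop, m. Its face (114 mm wide, 71 mm tall) is at crate y = -60 mm + value; grows towards the end wall, travel 160 mm. Stays where left; drags with 2 N plus 8 N per m/s, sliding boards add up to 12 N and a leaning one being stood up 10 N more. Snug: the boards are upright and the force rises sharply; stop near 25 N, 60 N chips them.
- stop_grip (a point): Top centre of the end stop's red upright grip tab, 134 mm above the table; 16 mm thick along crate y, 50 mm wide, 125 mm tall. Its middle lies 52 mm behind the stop's face (crate -y), so it can be pinched from above and slid.
- rack: Wooden drying rack, fixed, 124 mm wide (x), 260 mm long (y). Origin: centre of its underside. Three sloping slots at own y -85, 0 and +85 mm hold boards, whose back lower edges sit there 30 mm above the table.
- slate_centre (a point): Centre of the dark grey slate slab, 110 mm wide (own x), 130 mm tall (own z, up), 14 to 22 mm thick (own y, not measured). Starts in a drying rack slot, leaning 25 degrees, top towards rack -y; bottom edge on a sloping ledge, back on wire posts 65 mm tall, upper half free. It weighs 0.3 to 0.55 kg.
- stoneware_centre (a point): Centre of the white stoneware slab, 110 mm wide (own x), 130 mm tall (own z, up), 14 to 22 mm thick (own y, not measured). Starts in a drying rack slot, leaning 25 degrees, top towards rack -y; bottom edge on a sloping ledge, back on wire posts 65 mm tall, upper half free. It weighs 0.3 to 0.6 kg.
- wooden_centre (a point): Centre of the brown wooden board, 110 mm wide (own x), 130 mm tall (own z, up), 14 to 22 mm thick (own y, not measured). Starts in the crate, foot about 23 mm out from the end wall, leaning 18 degrees on the wall's top edge (top towards crate +y); on the floor it reaches out to crate y +90 mm. Loose; stands up as the pack is pushed.
- cutting_centre (a point): Centre of the green plastic cutting board, 110 mm wide (own x), 130 mm tall (own z, up), 14 to 22 mm thick (own y, not measured). Starts in a drying rack slot, leaning 25 degrees, top towards rack -y; bottom edge on a sloping ledge, back on wire posts 65 mm tall, upper half free. It must stay in the rack.
- water: Clear water bottle, 64 mm across, 200 mm tall, bystander. Origin: centre of its underside.
- paprika: Reddish spice jar, 70 mm across, 90 mm tall, bystander. Origin: centre of its underside.
- limebowl: Lime-green bowl, 140 mm across, 80 mm tall, bystander. Origin: centre of its underside.
- mug: Blue mug, 80 mm across, 90 mm tall, bystander. Origin: centre of its underside.
- tin: Yellow-labelled food tin, 80 mm across, 100 mm tall, bystander. Origin: centre of its underside.
- ladle: Serving spoon, 240 mm long, lying near the robot, bystander.
Not all that is in view belongs to the job. Leave any purple or yellow look-alike of the part that bears slate_centre alone. Leave any blue look-alike of the part that bears wooden_centre alone.

How it is judged:
On the way, in this order (a step that is already met when the one before it is completed fails the run):
1. the slate and the stoneware slab both stand in the crate, between the end wall and the stop (y of slate_centre in the frame of crate between -0.06 and 0.125 m and x of slate_centre in the frame of crate between -0.02 and 0.02 m and height (world z) of each of slate_centre, stoneware_centre below 0.085 m and angle between each of slate_centre, stoneware_centre's own z axis and vertical below 0.6 rad and y of stoneware_centre in the frame of crate between -0.06 and 0.125 m and x of stoneware_centre in the frame of crate between -0.02 and 0.02 m), for 0.2 s.
2. the end stop is pushed up snug (value of joint stop above 0.1355 m), for 0.2 s.
At the end, for the whole second after the job is handed in: Slate, stoneware and wooden board stand upright (0.06 rad) and at rest in the crate between wall and stop, within 15 mm of its middle line; at most 2.5 mm of play is left (joint above 0.1355 m); the green board is within 15 mm of its start (y of slate_centre in the frame of crate between 0.06 and 0.132 m and x of slate_centre in the frame of crate between -0.015 and 0.015 m and height (world z) of slate_centre between 0.065 and 0.08 m and angle between each of slate_centre, stoneware_centre, wooden_centre's own z axis and vertical below 0.06 rad and linear speed of each of slate, stoneware, wooden below 0.02 m/s and y of stoneware_centre in the frame of crate between 0.06 and 0.132 m and x of stoneware_centre in the frame of crate between -0.015 and 0.015 m and height (world z) of stoneware_centre between 0.065 and 0.08 m and y of wooden_centre in the frame of crate between 0.06 and 0.132 m and x of wooden_centre in the frame of crate between -0.015 and 0.015 m and height (world z) of wooden_centre between 0.065 and 0.08 m and value of joint stop above 0.1355 m and distance of cutting_centre from where it was at the start of the episode below 0.015 m); the robot touches nothing.
It fails at once if a bystander on the table is moved more than 30 mm (distance of any of water, paprika, limebowl, mug, tin, ladle from where it was at the start of the episode above 0.03 m).
It fails at once if a board is squeezed hard by the end stop (over 60 N) (contact force between any of slate, stoneware, wooden and stop above 60 N).
It fails at once if a slab is dropped into the crate (over 0.5 m/s within 8 mm of the floor) ((linear speed of slate above 0.5 m/s and height (world z) of slate_centre below 0.081 m and horizontal distance between slate_centre and crate below 0.14 m) or (linear speed of stoneware above 0.5 m/s and height (world z) of stoneware_centre below 0.081 m and horizontal distance between stoneware_centre and crate below 0.14 m)).
It also fails if it takes over 72 s, if anything falls off the work surface, if the arm or the gripper's body presses on something with over 40 N, if the wrist force passes 120 N, or if a joint passes its speed limit or range.

ROBOT

A 6-joint arm with a two-finger parallel gripper is mounted at the origin on the work surface. World frame = base frame: x ahead of the robot, y to its left, z up, the work surface at z = 0. Lengths are in m, angles in rad, forces in N, time in s.
With the tool pointing down it reaches from about 0.325 to 0.875 m from the base axis. Payload 4.4 kg.
Tool frame: the origin (TCP) lies midway between the tips of the shut fingers; the grasp point (between the pads) lies 19 mm behind it (arm.hold_point_z is the distance from the TCP to the grasp point, in m); z points along the fingers, y is the direction in which the jaws open and shut (so a half turn about z gives the same grasp; the last joint's range is limited). The gripper opens to 85 mm and grips with 20 to 120 N. Pads are 22 mm wide; open, the fingers measure 114 mm over their backs; the gripper's body (76 mm by 85 mm) begins 54 mm behind the grasp point. The pads swing forward as they close: fully open they stand 13 mm farther back than shut.
Start: joints at [1.014, 0.207, 1.542, -0, 1.393, -0.15], TCP at [0.227, 0.528, 0.231] pointing down, gripper open.
Joint ranges: [-2.73, 2.73], [-0.86, 2.22], [0.23, 2.46], [-1.11, 4.25], [0.08, 2.63], [-2.82, 2.82]. Speed limits (rad/s): [2.79, 2.79, 3.14, 3.14, 3.14, 3.14].

INTERFACE

Orientations are given as [roll, pitch, yaw] about the fixed x, y, z axes, in that order (R = Rz(yaw) Ry(pitch) Rx(roll)).
In Python, from rig import readout, cams, arm gives the robot as it stands.
- The arm moves only by the tool servo_tool, never from a script. Its argument "rows" is a list of rows, each a list of 5 numbers: the closure, from -1 (fully open) to 1 (shut), then the shift along the world's x, y, z in cm, then the turn about the world's z in degrees. A call has 1 to 8 rows; each row shifts and turns the commanded pose from where the row before left it; what a row does not reach is not made up. A row lasts 1/10 s, in which the tool goes at most 50 mm and 8.59 degrees, less where a joint would pass 70% of its speed; a pose out of reach is approached as far as the arm can. A call is refused whole if a number of a shift passes 5 or a number of a turn 8.59, either way. A call with a gripper value outside its range is refused whole. The fingers move at their own pace and stop on an object; "squeeze" is the grip in N (left out, the last holds). Time passes only in rows, so rows that do not move let the fingers close. It gives the time, the measured TCP pose, the force and the opening at its end, in the units of the state.
- readout.get_state(): the state, without advancing time (a new reading comes with each control period).
- cams.camera(name): name is "side" or "top" or "wrist"; returns a dict with "pixels" (400x640x3 uint8, red, green, blue), "intrinsics" (3x3 intrinsics, pixels), "origin" and "attitude" of the camera in the world; the wrist camera has in their place "tool_from_camera" (4x4, takes a point from camera to tool coordinates, whose origin is the TCP and whose axes are the flange's). Camera axes: x right, y down, z forward; pixel columns grow to the right and rows downward; lengths in m; the calibration is good to about 2 mm. A picture is of the moment at which its call begins: read the wrist's pose just before it. There is no depth.
- arm.hand_in(): hands the job in, once; it reports no verdict.
The state is a dict: "t": time; "joint_pos": joint angles; "qvel": joint speeds; "effort": joint torques, N m; "tool_pos": TCP position; "ee_rot": TCP orientation; "contact_force": force on the tool from outside, world axes, zero at the start; "ft_torque": the same for the moment, N m; "gripper_width": opening from 0.0 (shut) to 1.0 (fully open).
Only numpy, scipy, OpenCV 4.12 (cv2) and the standard library are available. Lean on these libraries where they do the work, as an engineer would, in place of code of your own. Each camera call takes 0.05 s, during which the arm holds its last target.

## Working session

There is one attempt and no reset: what is moved stays moved. The work goes in short steps, Python scripts to look and compute and a tool call to move; the robot and the scene stay as the last step left them, time stands still between calls to the robot, and variables do not carry over. Pictures are saved under pics/ and viewed, and the job is handed in when it is done.

Besides the shell and the picture viewer there is one more tool, called after "Emit:" by a JSON object that holds its "api" and its "payload". servo_tool: Moves the arm, as the interface text tells. Its arguments: {"type":"object","properties":{"rows":{"type":"array"},"squeeze":{"type":"number"}},"required":["rows"]}

```bash
ls; mkdir -p pics; python3 - <<'E'
from rig import readout, cams, arm
import cv2, numpy as np
s=readout.get_state(); print(s)
for n in ["side","top","wrist"]:
    c=cams.camera(n); cv2.imwrite(f"pics/{n}0.png",c["pixels"][:,:,::-1])
    print(n,{k:np.round(np.array(v),4).tolist() for k,v in c.items() if k!="pixels"})
print(arm.hold_point_z)
E
```

```text
pics
{'t': 0.0, 'joint_pos': array([ 1.01448150e+00,  2.07439660e-01,  1.54299028e+00, -9.18147792e-06,
        1.39351801e+00, -1.50461828e-01]), 'qvel': array([ 0.00081355, -0.00030439, -0.0007636 , -0.00061641, -0.00104384,
        0.00038645]), 'effort': array([ 1.18191885e-03, -3.83029425e+01, -2.91600323e+01, -9.88435590e-05,
        1.03719477e-02,  1.08443660e-05]), 'tool_pos': array([0.22658782, 0.52762357, 0.23009739]), 'ee_rot': array([-3.13926261e+00, -3.44115068e-04,  2.73574088e+00]), 'contact_force': array([-0.14408258, -0.07638819, -0.69256035]), 'ft_torque': array([ 0.05307708, -0.01786568,  0.00248974]), 'gripper_width': 1.00257794234858}
side {'intrinsics': [[380.1242, 0.0, 320.3806], [0.0, 380.1242, 194.9287], [0.0, 0.0, 1.0]], 'origin': [0.1942, -0.9041, 0.9196], 'attitude': [-2.2931, -0.0037, -0.3967]}
top {'intrinsics': [[475.9064, 0.0, 325.92], [0.0, 475.9064, 200.1715], [0.0, 0.0, 1.0]], 'origin': [0.3653, -0.0267, 1.4323], 'attitude': [-3.0048, -0.0035, -1.5444]}
wrist {'intrinsics': [[335.4162, 0.0, 318.8522], [0.0, 335.4162, 198.4546], [0.0, 0.0, 1.0]], 'tool_from_camera': [[0.0006, -0.9619, -0.2734, 0.0703], [1.0, 0.0004, 0.0006, -0.0], [-0.0005, -0.2734, 0.9619, -0.1426], [0.0, 0.0, 0.0, 1.0]]}
0.0187
```

View pics/side0.png

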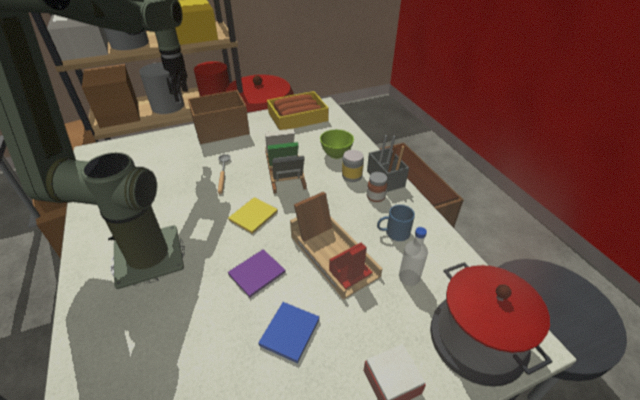

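View pics/top0.png

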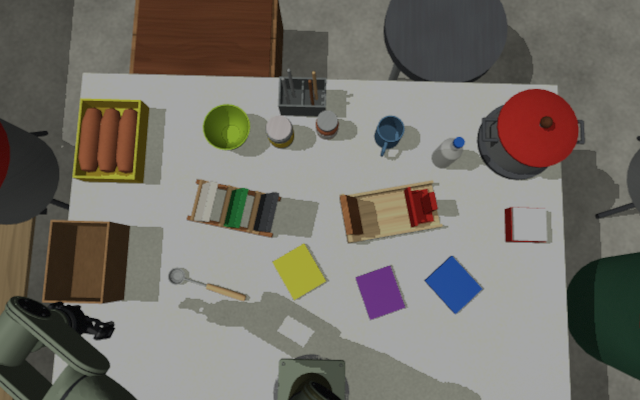

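View pics/wrist0.png

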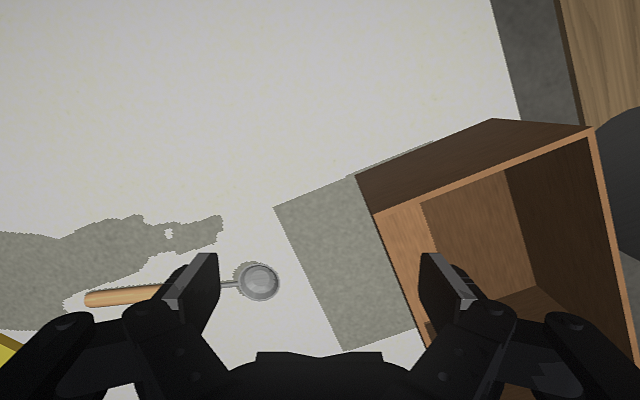

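```bash
python3 - <<'E'
import cv2
t=cv2.imread("pics/top0.png"); s=cv2.imread("pics/side0.png")
cv2.imwrite("pics/t_rack.png",cv2.resize(t[170:250,175:330],None,fx=5,fy=5,interpolation=cv2.INTER_CUBIC))
cv2.imwrite("pics/t_crate.png",cv2.resize(t[165:255,325:465],None,fx=5.5,fy=5.5,interpolation=cv2.INTER_CUBIC))
cv2.imwrite("pics/s_both.png",cv2.resize(s[125:305,210:430],None,fx=3.3,fy=3.3,interpolation=cv2.INTER_CUBIC))
E
```

```text
(no output)
```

View pics/t_rack.png

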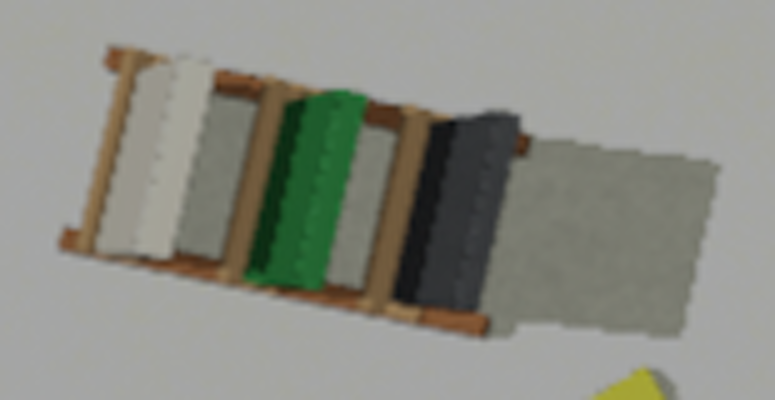

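View pics/t_crate.png

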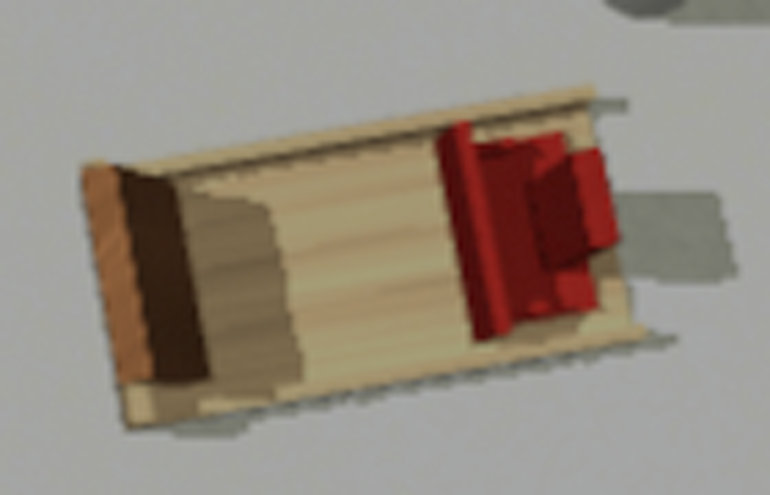

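View pics/s_both.png

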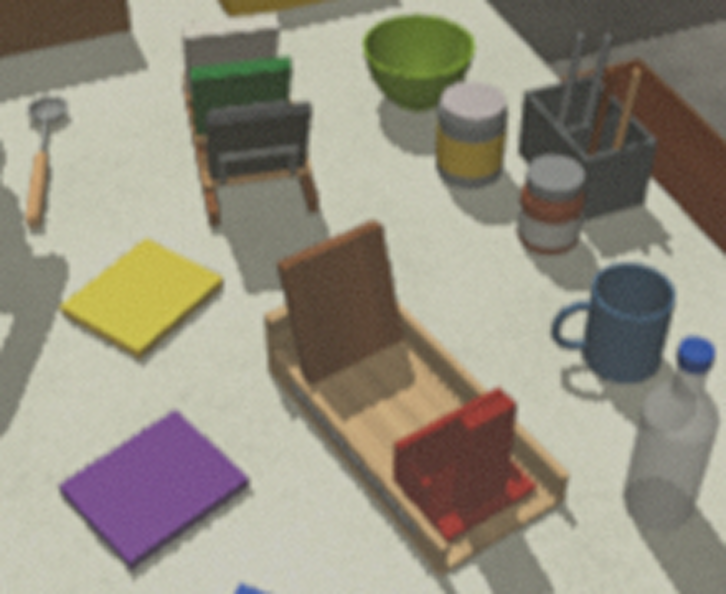

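```bash
cat > h.py <<'E'
from rig import readout, cams, arm
import cv2, numpy as np
from scipy.spatial.transform import Rotation as R
def rot(a): return R.from_euler('xyz',a).as_matrix()
def grab(n,fn=None):
    s=readout.get_state(); c=cams.camera(n)
    if n=="wrist":
        T=np.eye(4);T[:3,:3]=rot(s["ee_rot"]);T[:3,3]=s["tool_pos"]
        M=T@np.array(c["tool_from_camera"])
    else:
        M=np.eye(4);M[:3,:3]=rot(c["attitude"]);M[:3,3]=c["origin"]
    if fn:
        cv2.imwrite(f"pics/{fn}.png",c["pixels"][:,:,::-1]); np.savez(f"pics/{fn}.npz",M=M,K=c["intrinsics"])
    return c["pixels"],M,np.array(c["intrinsics"])
def load(fn):
    d=np.load(f"pics/{fn}.npz"); return cv2.imread(f"pics/{fn}.png")[:,:,::-1],d["M"],d["K"]
def ray(p,M,K):
    d=M[:3,:3]@np.linalg.inv(K)@np.array([p[0],p[1],1.]); return M[:3,3],d/np.linalg.norm(d)
def onz(p,z,M,K):
    o,d=ray(p,M,K); return o+d*(z-o[2])/d[2]
def proj(X,M,K):
    c=K@(M[:3,:3].T@(np.array(X)-M[:3,3])); return c[:2]/c[2]
E
python3 - <<'E'
from h import *
grab("top","topA"); _,M,K=load("topA")
def pc(p): return (p[0]/5.5+325-.0,p[1]/5.5+165)
def pr(p): return (p[0]/5+175,p[1]/5+170)
print("crate corners z=.038 rail tops right ends", onz(pc((597,88)),.038,M,K), onz(pc((640,330)),.038,M,K))
print("wall bottom-left (table)",onz(pc((127,430)),.008,M,K))
print("wooden top corners z~.13", onz(pc((83,165)),.135,M,K),onz(pc((127,380)),.135,M,K))
print("grip tab top", [onz(pc(p),.134,M,K) for p in [(578,150),(603,150),(620,242),(595,248)]])
print("stop top", [onz(pc(p),.079,M,K) for p in [(440,130),(470,122),(508,330),(478,340)]])
print("slate top z .15", [onz(pr(p),.15,M,K) for p in [(490,112),(520,118),(475,310),(450,305)]])
print("green", [onz(pr(p),.15,M,K) for p in [(330,92),(368,97),(320,290),(290,287)]])
print("white", [onz(pr(p),.15,M,K) for p in [(180,57),(213,62),(170,258),(135,258)]])
E
```

```text
crate corners z=.038 rail tops right ends [ 0.62355408 -0.34528306  0.038     ] [ 0.4928554  -0.36768148  0.038     ]
wall bottom-left (table) [ 0.43375473 -0.09614848  0.008     ]
wooden top corners z~.13 [ 0.55944226 -0.06526115  0.135     ] [ 0.45235228 -0.08946204  0.135     ]
grip tab top [array([ 0.57389514, -0.31365998,  0.134     ]), array([ 0.57423348, -0.32622141,  0.134     ]), array([ 0.52791543, -0.33449931,  0.134     ]), array([ 0.52456037, -0.32198478,  0.134     ])]
stop top [array([ 0.59138887, -0.25351664,  0.079     ]), array([ 0.59606142, -0.26923058,  0.079     ]), array([ 0.48727817, -0.28917428,  0.079     ]), array([ 0.48166737, -0.27362291,  0.079     ])]
slate top z .15 [array([0.55943935, 0.11811223, 0.15      ]), array([0.55657462, 0.10164301, 0.15      ]), array([0.45137686, 0.12170534, 0.15      ]), array([0.45371135, 0.13528204, 0.15      ])]
green [array([0.56811926, 0.20578035, 0.15      ]), array([0.56591841, 0.18493788, 0.15      ]), array([0.45993166, 0.20568545, 0.15      ]), array([0.46111924, 0.22193251, 0.15      ])]
white [array([0.58526421, 0.28864936, 0.15      ]), array([0.58298169, 0.27047836, 0.15      ]), array([0.47506406, 0.2875129 , 0.15      ]), array([0.47455969, 0.30639367, 0.15      ])]
```

Emit:
{"api": "servo_tool", "payload": {"rows": [[-1,0,-2,4,1.7],[-1,2,-4,2,1.7],[-1,3,-3.8,1,1.7],[-1,3.1,-3.8,1,1.7],[-1,3.1,-3.8,1,1.7],[-1,3.1,-3.8,1,1.7],[-1,3.1,-3.8,1,1.7],[-1,3.1,-3.8,1,1.4]]}}

```text
t: 1.0
tool_pos: [0.4326, 0.2388, 0.3516]
ee_rot: [3.141, 0.0, 2.969]
contact_force: [1.4, 0.6, 0.4]
gripper_width: 1.0
```

Emit:
{"api": "servo_tool", "payload": {"rows": [[-1,3,-3,1,0],[-1,3,-1.0,0,0],[-1,0,0,0,0],[-1,0,0,0,0]]}}

```text
t: 1.4
tool_pos: [0.4917, 0.2001, 0.3605]
ee_rot: [-3.141, -0.002, 2.967]
contact_force: [0.1, -0.2, -0.2]
gripper_width: 0.998
```

```bash
python3 - <<'E'
from h import *
grab("wrist","w1"); s=readout.get_state(); print(s["t"],s["tool_pos"],s["ee_rot"],s["contact_force"],s["gripper_width"])
E
```

```text
1.45 [0.49116835 0.20065308 0.36062021] [-3.14130761e+00 -1.78736922e-03  2.96795962e+00] [-0.70997568 -0.29953227 -0.39665252] 0.9972674081160554
```

View pics/w1.png

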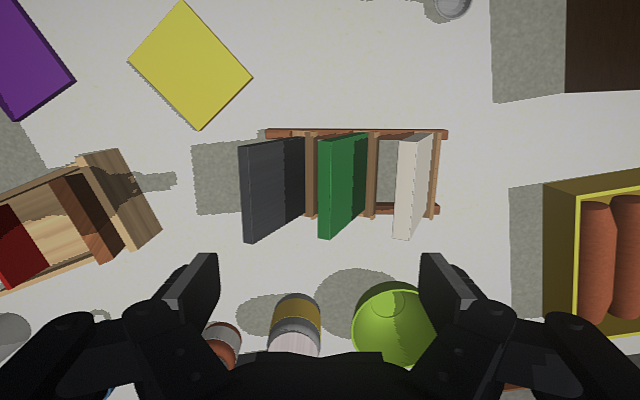

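```bash
python3 - <<'E'
import cv2
t=cv2.imread("pics/w1.png")
cv2.imwrite("pics/w1z.png",cv2.resize(t[120:255,225:450],None,fx=3.5,fy=3.5,interpolation=cv2.INTER_CUBIC))
E
```

```text
(no output)
```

View pics/w1z.png

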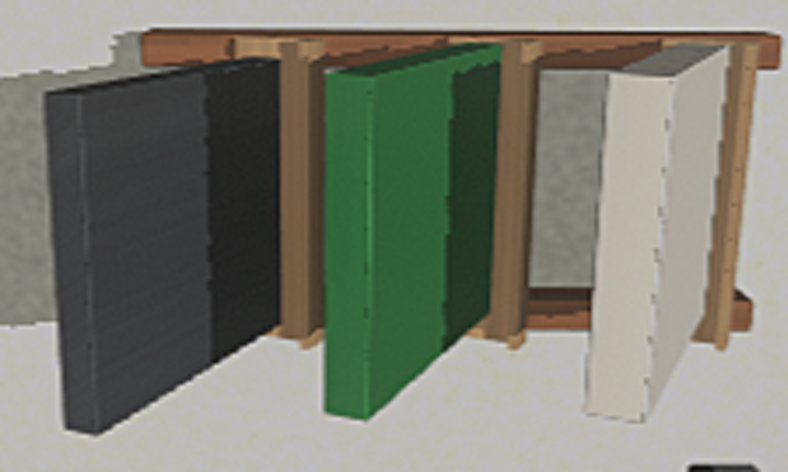

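```bash
python3 - <<'E'
from h import *
_,M,K=load("w1")
P=lambda p:(p[0]/3.5+225-.35,p[1]/3.5+120-.35)
for n,q in dict(slate=[(45,95),(65,430),(78,93),(97,433)],white=[(608,72),(585,415),(670,76),(645,420)],green=[(326,75),(325,415),(372,78),(368,418)]).items():
    zb=.03+.13*np.cos(np.radians(25)); t=.018
    for i in range(5):
        b=[onz(P(p),zb,M,K) for p in q[:2]]; f=[onz(P(p),zb+t*.4226,M,K) for p in q[2:]]
        u=b[1]-b[0]; u=u/np.linalg.norm(u); v=np.array([-u[1],u[0],0]); 
        if v[1]<0: v=-v
        d=(np.mean(f,0)-np.mean(b,0))@v; t=d/np.cos(np.radians(25))
    bm=np.mean(b,0); fm=np.mean(f,0)
    print(n,"t",t,"wid",np.linalg.norm(b[1]-b[0]),np.linalg.norm(f[1]-f[0]),"ang",np.degrees(np.arctan2(u[1],u[0])),"back",bm,"front",fm,"centre top",(bm+fm)/2)
# centre of slab from centre top: go 65mm down along slab
    top=(bm+fm)/2; down=np.array([v[0]*.4226,v[1]*.4226,-.9063])
    print("   centre",top+.065*down,"grip pt 30mm down",top+.030*down)
E
```

```text
slate t 0.012474380610306772 wid 0.10896322628254947 0.10898002604178403 ang -10.32224401533471 back [0.50456374 0.11078168 0.14782001] front [0.5053151  0.12213644 0.15309189] centre top [0.50493942 0.11645906 0.15045595]
   centre [0.50986143 0.14348349 0.09154645] grip pt 30mm down [0.50721112 0.12893187 0.12326695]
white t 0.018644551766863148 wid 0.11058034717235536 0.10868179736342588 ang -10.17514028839061 back [0.52797705 0.27868365 0.14782001] front [0.53031493 0.29543176 0.1556991 ] centre top [0.52914599 0.28705771 0.15175955]
   centre [0.5339986  0.31409468 0.09285005] grip pt 30mm down [0.53138565 0.29953631 0.12457055]
green t 0.015091305889038694 wid 0.10967979322041575 0.10786716534100595 ang -10.203549816544411 back [0.51374117 0.19529105 0.14782001] front [0.51541932 0.20888616 0.1541976 ] centre top [0.51458024 0.2020886  0.15100881]
   centre [0.51944626 0.22912317 0.09209931] grip pt 30mm down [0.51682609 0.2145661  0.12381981]
```

Emit:
{"api": "servo_tool", "payload": {"rows": [[-0.5,0.8,-3.6,0,-0.25],[-0.5,0.8,-3.6,0,0],[-0.5,0,0,-4,0],[-0.5,0,0,-4,0],[-0.5,0,0,-4,0],[-0.5,0,0,-4,0],[-0.5,0,0,0,0],[-0.5,0,0,0,0]]}}

```text
t: 2.25
tool_pos: [0.507, 0.1294, 0.2015]
ee_rot: [-3.141, -0.001, 2.965]
contact_force: [-0.6, 0.0, 0.2]
gripper_width: 0.755
```

```bash
python3 - <<'E'
from h import *
_,M,K=grab("wrist","w2"); s=readout.get_state(); print(s["t"],s["tool_pos"],s["ee_rot"],s["gripper_width"])
print(proj([.50456,.11078,.14782],M,K),proj([.5053,.1221,.1531],M,K))
E
```

```text
2.3 [0.50859599 0.12935153 0.20330633] [3.14076803e+00 2.78296778e-03 2.96494092e+00] 0.7484408696194265
[288.14647667 222.30320665] [305.97112092 223.32551081]
```

View pics/w2.png

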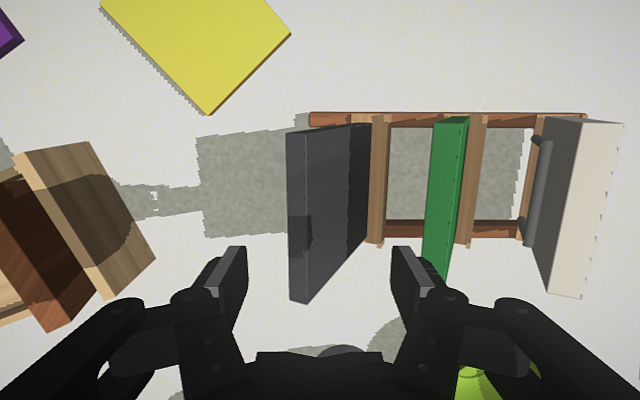

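Emit:
{"api": "servo_tool", "payload": {"rows": [[-0.5,0,0,-3,0],[-0.5,0,0,-3,0],[-0.5,0,0,-2,0],[-0.5,0,0,-1.7,0],[-0.5,0,0,0,0],[-0.5,0,0,0,0]]}}

```text
t: 2.9
tool_pos: [0.5099, 0.1289, 0.1068]
ee_rot: [3.14, 0.004, 2.964]
contact_force: [0.0, 0.4, 0.4]
gripper_width: 0.752
```

Emit:
{"api": "servo_tool", "payload": {"rows": [[0.2,0,0,0,0],[0.5,0,0,0,0],[1,0,0,0,0],[1,0,0,0,0],[1,0,0,0,0],[1,0,0,0,0]], "squeeze": 25}}

```text
t: 3.5
tool_pos: [0.5098, 0.13, 0.1072]
ee_rot: [3.137, 0.004, 2.963]
contact_force: [-3.2, 2.2, 9.2]
gripper_width: 0.342
```

Emit:
{"api": "servo_tool", "payload": {"rows": [[1,0,0,0.5,0],[1,0,0,0.5,0],[1,0,0,1,0],[1,0,0,1,0]], "squeeze": 30}}

```text
t: 3.9
tool_pos: [0.5084, 0.1323, 0.135]
ee_rot: [3.133, 0.001, 2.962]
contact_force: [1.1, 8.1, -3.2]
gripper_width: 0.261
```

```bash
python3 - <<'E'
from h import *
grab("wrist","w3"); grab("side","s3")
s=cv2.imread("pics/s3.png"); w=cv2.imread("pics/w3.png")
cv2.imwrite("pics/c3.png",np.hstack([cv2.resize(s[100:220,230:350],(400,400)),w[:,200:600]]))
E
```

```text
(no output)
```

View pics/c3.png

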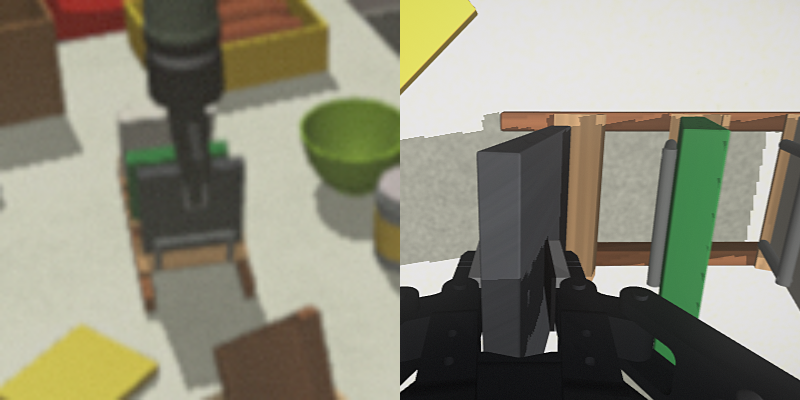

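Emit:
{"api": "servo_tool", "payload": {"rows": [[1,0,0,1,0],[1,0,0,1,0],[1,0,0,2,0],[1,0,0,3,0],[1,0,0,3,0],[1,0,0,2,0],[1,0,0,0,0],[1,0,0,0,0]], "squeeze": 40}}

```text
t: 4.8
tool_pos: [0.5074, 0.1285, 0.2537]
ee_rot: [-3.141, -0.001, 2.964]
contact_force: [-0.4, 0.7, -3.9]
gripper_width: 0.157
```

```bash
python3 - <<'E'
from h import *
grab("wrist","w4"); grab("side","s4")
st=readout.get_state();print(st["t"],st["tool_pos"],st["ee_rot"],st["contact_force"],st["ft_torque"],st["gripper_width"])
s=cv2.imread("pics/s4.png"); w=cv2.imread("pics/w4.png")
cv2.imwrite("pics/c4.png",np.hstack([cv2.resize(s[80:220,220:360],(400,400)),w[:,200:600]]))
E
```

```text
4.9 [0.50638054 0.12834555 0.25199471] [-3.14052913 -0.00406525  2.96355576] [ 0.61259643  0.15971802 -3.01219523] [-0.05936893  0.04580523  0.02808799] 0.16108759277199894
```

View pics/c4.png

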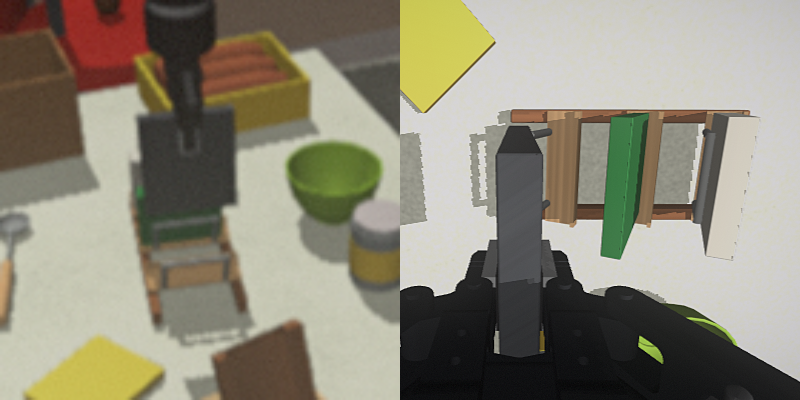

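```bash
python3 - <<'E'
import cv2,numpy as np
w=cv2.imread("pics/w4.png"); s=cv2.imread("pics/s4.png")
cv2.imwrite("pics/c4z.png",np.hstack([cv2.resize(w[115:175,680:760] if False else w[115:175,285:365],(800,600),interpolation=cv2.INTER_CUBIC)[:, :400], cv2.resize(s[110:160,260:310],(400,600)[::1],interpolation=cv2.INTER_CUBIC)]))
cv2.imwrite("pics/w4z.png",cv2.resize(w[115:175,285:355],None,fx=8,fy=8,interpolation=cv2.INTER_CUBIC))
cv2.imwrite("pics/s4z.png",cv2.resize(s[110:162,258:312],None,fx=10,fy=10,interpolation=cv2.INTER_CUBIC))
E
```

```text
(no output)
```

View pics/w4z.png

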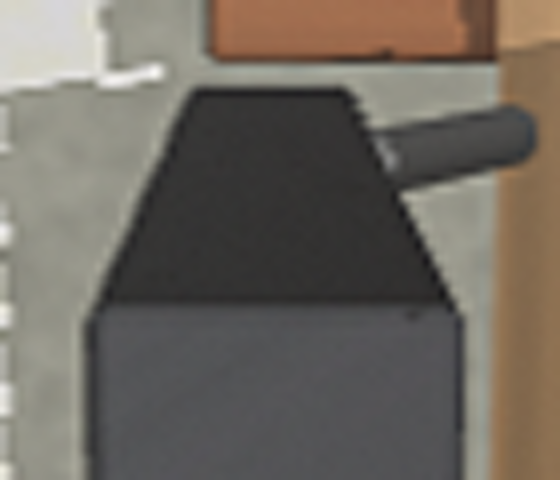

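View pics/s4z.png

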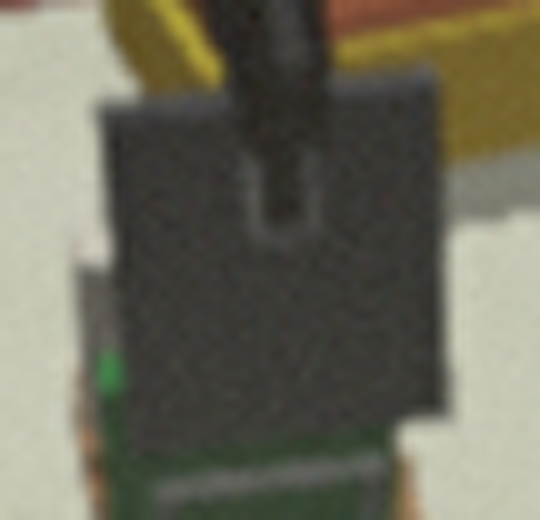

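```bash
cat >> h.py <<'E'
def slabfit(top,bot,c,H=.13):
    """near-end top/bottom edge mid pixels -> tool-frame x of near end, z of top"""
    from scipy.optimize import fsolve
    T=np.array(c["tool_from_camera"]);K=np.array(c["intrinsics"])
    def pr(X): 
        q=K@(T[:3,:3].T@(np.array(X)-T[:3,3])); return q[:2]/q[2]
    f=lambda v:[pr([v[0],0,v[1]])[1]-top, pr([v[0],0,v[1]+H])[1]-bot]
    return fsolve(f,[.05,-.05])
E
python3 - <<'E'
from h import *
c=dict(tool_from_camera=[[0.0006,-0.9619,-0.2734,0.0703],[1,.0004,.0006,0],[-.0005,-.2734,.9619,-.1426],[0,0,0,1]],intrinsics=[[335.4162,0,318.8522],[0,335.4162,198.4546],[0,0,1]])
for a,b in [(153.25,126),(153.25,126.5),(152.8,126)]: print(slabfit(a-.4,b-.4,c))
# side: check corner pixels -> slab plane
_,M,K=load("s4")
S=lambda p:(p[0]/10+258-.45,p[1]/10+110-.45)
# plane through TCP (0.5064,.1283) normal rack-y
n=np.array([np.sin(np.radians(10.2)),np.cos(np.radians(10.2)),0]);u=np.array([n[1],-n[0],0])
p0=np.array([.507,.1285,.253])-n*.0065
for nm,p in dict(tl=(103,113),tr=(437,85),bl=(125,450),br=(447,412)).items():
    o,d=ray(S(p),M,K); X=o+d*((p0-o)@n)/(d@n); print(nm,X, "u",(X-p0)@u)
E
```

```text
[ 0.0555877  -0.03953546]
[ 0.05497936 -0.03527386]
[ 0.05547603 -0.03776642]
tl [0.45093692 0.13198296 0.30126957] u -0.05579381280803687
tr [0.55623929 0.11303608 0.29828438] u 0.05119951479290509
bl [0.44711979 0.13266977 0.17221592] u -0.0596722455487082
br [0.55592261 0.11309306 0.17150468] u 0.05087774839798349
```

Emit:
{"api": "servo_tool", "payload": {"rows": [[1,0.2,-3,2,4],[1,0.2,-4,1,4],[1,0.2,-4,0,4],[1,0.2,-4,0,4],[1,0.2,-4,0,3.9],[1,0.2,-4,0,0],[1,0.1,-3,0,0],[1,0,-1.3,0,0]]}}

```text
t: 5.7
tool_pos: [0.5197, -0.147, 0.2819]
ee_rot: [3.14, -0.004, -2.976]
contact_force: [0.6, -0.1, -3.5]
gripper_width: 0.158
```

Emit:
{"api": "servo_tool", "payload": {"rows": [[1,0,0,0,0],[1,0,0,0,0]]}}

```text
t: 5.9
tool_pos: [0.5203, -0.1434, 0.283]
ee_rot: [3.139, -0.002, -2.972]
contact_force: [-0.4, 0.7, -3.0]
gripper_width: 0.157
```

```bash
python3 - <<'E'
from h import *
grab("wrist","w5"); grab("top","t5")
st=readout.get_state();print(st["t"],st["tool_pos"],st["ee_rot"],st["contact_force"],st["gripper_width"])
E
```

```text
6.0 [ 0.52065855 -0.1429068   0.28369069] [ 3.14026831e+00 -7.09966699e-04 -2.97059390e+00] [-0.30804823 -0.92981318 -3.44378771] 0.15724657831751349
```

View pics/w5.png

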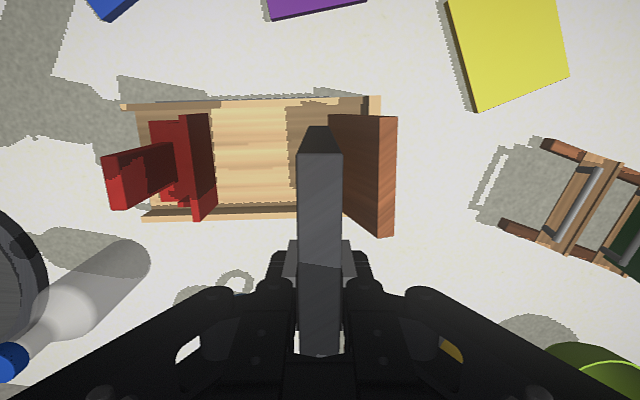

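```bash
python3 - <<'E'
import cv2
w=cv2.imread("pics/w5.png")
cv2.imwrite("pics/w5z.png",cv2.resize(w[85:245,95:415],None,fx=2.5,fy=2.5,interpolation=cv2.INTER_CUBIC))
E
```

```text
(no output)
```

View pics/w5z.png

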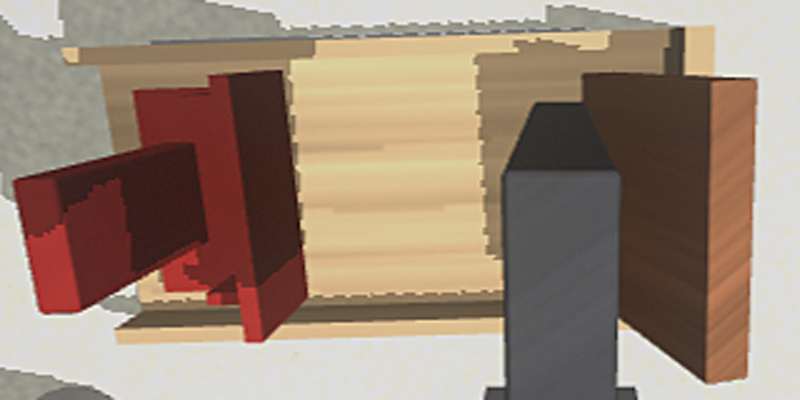

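```bash
python3 - <<'E'
from h import *
_,M,K=load("w5")
P=lambda p:(p[0]/2.5+95-.3,p[1]/2.5+85-.3)
def g(n,pts,z):
    X=np.array([onz(P(p),z,M,K) for p in pts]); print(n,X[:,:2].round(4).tolist()); return X
tab=g("tab",[(15,180),(57,178),(78,312),(40,313)],.134); print(" mean",tab.mean(0), np.degrees(np.arctan2(*(tab[2]+tab[3]-tab[0]-tab[1])[[1,0]])))
st=g("face",[(232,76),(264,339)],.079); d=st[1]-st[0]; print(" mean",st.mean(0),np.linalg.norm(d),np.degrees(np.arctan2(d[1],d[0])))
nr=g("near rail inner",[(75,63),(310,55)],.038); d=nr[1]-nr[0];print(np.degrees(np.arctan2(-d[0],d[1])))
fr=g("far rail inner",[(125,328),(500,318)],.038); d=fr[1]-fr[0];print(np.degrees(np.arctan2(-d[0],d[1])))
a=np.radians(9.7);ux=np.array([np.cos(a),np.sin(a)]);uy=np.array([-np.sin(a),np.cos(a)])
print("in crate axes: face",st[:,:2]@ux,st[:,:2]@uy,"tab",tab[:,:2]@ux,tab[:,:2]@uy,"nr",nr[:,:2]@ux,"fr",fr[:,:2]@ux)
w=g("wood top front",[(710,82),(706,382)],.008+.13*np.cos(np.radians(18)));print(w[:,:2]@ux,w[:,:2]@uy)
O=np.array([.5314,-.2137]);print("O in axes",O@ux,O@uy)
E
```

```text
tab [[0.5272, -0.334], [0.5241, -0.3196], [0.5724, -0.3116], [0.5751, -0.3253]]
 mean [ 0.54970053 -0.32261249  0.134     ] 9.82636001512654
face [[0.4844, -0.2819], [0.5941, -0.261]]
 mean [ 0.53924367 -0.27142476  0.079     ] 0.1116740810406939 10.812191665569271
near rail inner [[0.4945, -0.3662], [0.4733, -0.2633]]
11.616829080820725
far rail inner [[0.6166, -0.3405], [0.5809, -0.1614]]
11.281381310153197
in crate axes: face [0.42997564 0.54162868] [-0.35948497 -0.35731735] tab [0.46343666 0.4627346  0.51169588 0.51207261] [-0.41803245 -0.40331307 -0.40362868 -0.41750161] nr [0.42570888 0.42219309] fr [0.55045216 0.5454111 ]
wood top front [[0.4538, -0.1019], [0.5617, -0.0795]]
[0.43016568 0.54023259] [-0.17691065 -0.17299298]
O in axes 0.48779664306077575 -0.3001800876451304
```

```bash
python3 - <<'E'
from h import *
_,M,K=load("topA"); im,_,_=load("topA")
P=lambda p:(p[0]/5.5+325-.4,p[1]/5.5+165-.4)
for n,pts,z in [("far outer",[(200,152),(590,90)],.038),("near rail top outer",[(127,428),(640,338)],.038),("wood top back",[(83,165),(127,380)],.1316),("wood front top",[(118,167),(155,380)],.1316),("wood foot",[(180,178),(210,380)],.008),("stopface",[(440,130),(478,340)],.079)]:
    X=np.array([onz(P(p),z,M,K) for p in pts]);d=X[1]-X[0];print(n,X[:,:2].round(4).tolist(),np.degrees(np.arctan2(d[1],d[0])),np.degrees(np.arctan2(d[0],-d[1])))
# wrist w1 crate
cv2.imwrite("pics/w1c.png",cv2.resize(im[190:252,325:465],None,fx=5,fy=5))
w=cv2.imread("pics/w1.png");cv2.imwrite("pics/w1c.png",cv2.resize(w[135:305,0:180],None,fx=3.4,fy=3.4,interpolation=cv2.INTER_CUBIC))
E
```

```text
far outer [[0.5839, -0.1298], [0.6235, -0.3403]] -79.33741883174716 10.66258116825285
near rail top outer [[0.4345, -0.0935], [0.4897, -0.3665]] -78.56748893167635 11.43251106832365
wood top back [[0.561, -0.0642], [0.4536, -0.0885]] -167.26082997947557 -77.26082997947556
wood front top [[0.5605, -0.0818], [0.454, -0.1024]] -169.05799734220656 -79.05799734220655
wood foot [[0.5738, -0.1213], [0.4632, -0.1395]] -170.62952100566886 -80.62952100566885
stopface [[0.5925, -0.2524], [0.4828, -0.2725]] -169.61062584153325 -79.61062584153326
```

View pics/w1c.png

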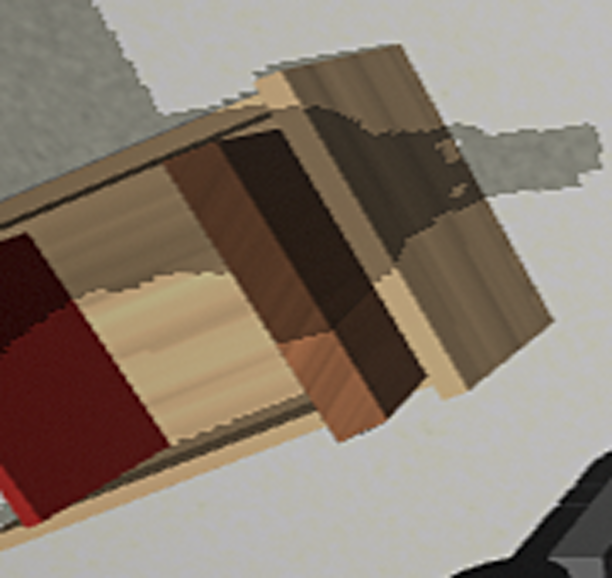

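Emit:
{"api": "servo_tool", "payload": {"rows": [[1,-0.5,0,-3,1.2],[1,0,0,-4,0],[1,0,0,-4,0],[1,0,0,-3,0],[1,0,0,-2,0],[1,0,0,-1,0],[1,0,0,0,0],[1,0,0,0,0]]}}

```text
t: 6.8
tool_pos: [0.5169, -0.1443, 0.1154]
ee_rot: [-3.14, 0.002, -2.95]
contact_force: [0.7, -0.4, -2.4]
gripper_width: 0.156
```

```bash
python3 - <<'E'
from h import *
grab("side","s6")
for i in range(3):
    st=readout.get_state();print(st["t"],st["tool_pos"],st["ee_rot"],st["contact_force"],st["gripper_width"])
s=cv2.imread("pics/s6.png"); cv2.imwrite("pics/s6z.png",cv2.resize(s[170:310,270:400],None,fx=4.3,fy=4.3,interpolation=cv2.INTER_CUBIC))
E
```

```text
6.85 [ 0.51729977 -0.1447058   0.11599467] [-3.13960959e+00  2.80169302e-03 -2.95061473e+00] [ 0.26977116 -0.95160493 -2.69550386] 0.15225126650052478
6.85 [ 0.51729977 -0.1447058   0.11599467] [-3.13960959e+00  2.80169302e-03 -2.95061473e+00] [ 0.26977116 -0.95160493 -2.69550386] 0.15225126650052478
6.85 [ 0.51729977 -0.1447058   0.11599467] [-3.13960959e+00  2.80169302e-03 -2.95061473e+00] [ 0.26977116 -0.95160493 -2.69550386] 0.15225126650052478
```

View pics/s6z.png

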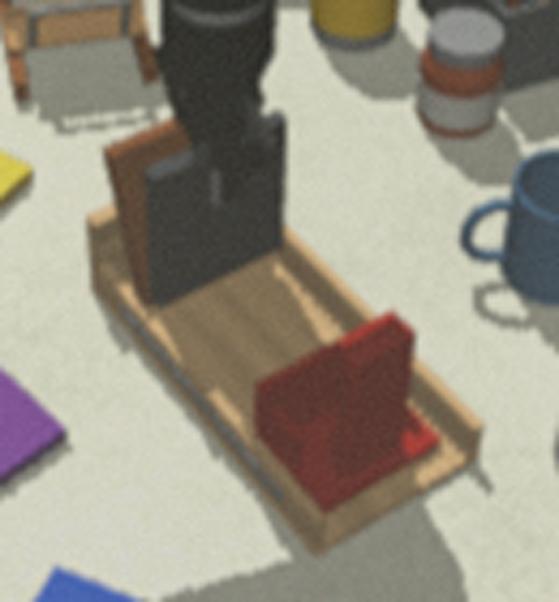

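Emit:
{"api": "servo_tool", "payload": {"rows": [[1,0,0,-0.8,0],[1,0,0,-0.5,0],[1,0,0,-0.2,0],[1,0,0,0,0]]}}

```text
t: 7.25
tool_pos: [0.5154, -0.1444, 0.0987]
ee_rot: [3.141, -0.001, -2.952]
contact_force: [0.2, 0.3, -3.4]
gripper_width: 0.156
```

Emit:
{"api": "servo_tool", "payload": {"rows": [[1,0,0,-0.4,0],[1,0,0,-0.2,0],[1,0,0,0,0]]}}

```text
t: 7.55
tool_pos: [0.5155, -0.1444, 0.0928]
ee_rot: [3.141, -0.001, -2.951]
contact_force: [-0.8, -0.8, -3.3]
gripper_width: 0.162
```

Emit:
{"api": "servo_tool", "payload": {"rows": [[1,0,0,-0.2,0],[1,0,0,0,0]]}}

```text
t: 7.75
tool_pos: [0.5162, -0.1446, 0.0917]
ee_rot: [-3.141, 0.001, -2.951]
contact_force: [0.2, 0.3, -0.1]
gripper_width: 0.157
```

Emit:
{"api": "servo_tool", "payload": {"rows": [[1,0,0,-0.2,0],[1,0,0,0,0]]}}

```text
t: 7.95
tool_pos: [0.5166, -0.1449, 0.0916]
ee_rot: [-3.141, 0.001, -2.951]
contact_force: [-3.8, 1.5, 9.1]
gripper_width: 0.158
```

Emit:
{"api": "servo_tool", "payload": {"rows": [[1,0,0,0.1,0],[0.65,0,0,0,0],[0.55,0,0,0,0],[0.45,0,0,0,0],[0.3,0,0,0,0],[0.3,0,0,0,0]]}}

```text
t: 8.55
tool_pos: [0.5158, -0.1445, 0.09]
ee_rot: [3.141, -0.0, -2.951]
contact_force: [0.0, -0.5, 0.1]
gripper_width: 0.348
```

```bash
python3 - <<'E'
from h import *
grab("wrist","w7"); grab("side","s7")
s=cv2.imread("pics/s7.png"); w=cv2.imread("pics/w7.png")
cv2.imwrite("pics/c7.png",np.hstack([cv2.resize(s[170:310,270:410],(400,400)),w[:,120:520]]))
E
```

```text
(no output)
```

View pics/c7.png

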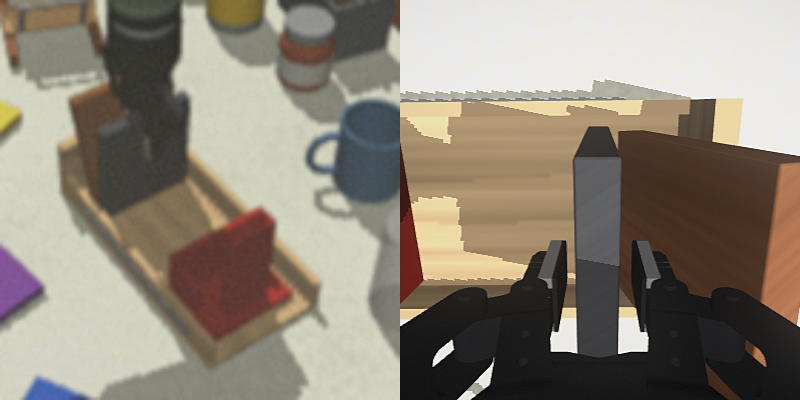

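Emit:
{"api": "servo_tool", "payload": {"rows": [[0.3,0,0,1,0],[0.3,0,0,2,0],[0.3,0,0,3,0],[0.3,0,0,4,0],[0,0,0,4,0],[-0.5,0.2,4,1,-3],[-0.5,0.2,4.5,0,-3],[-0.5,0.2,4.5,0,-3]]}}

```text
t: 9.45
tool_pos: [0.5225, -0.0137, 0.2423]
ee_rot: [-3.141, 0.003, -3.112]
contact_force: [-0.5, -0.1, -0.1]
gripper_width: 0.75
```

Emit:
{"api": "servo_tool", "payload": {"rows": [[-0.5,0.2,4.5,0,-3],[-0.5,0.2,4.5,0,-3],[-0.5,0.2,4.5,0,-3],[-0.5,0.2,4.5,0,-3.2],[-0.5,0.2,4.5,0,0],[-0.5,0,4.5,0,0],[-0.5,0,4.4,0,0],[-0.5,0,0,0,0]]}}

```text
t: 10.25
tool_pos: [0.5309, 0.3047, 0.2409]
ee_rot: [3.139, 0.0, 2.968]
contact_force: [0.6, -0.5, 0.2]
gripper_width: 0.751
```

Emit:
{"api": "servo_tool", "payload": {"rows": [[-0.5,0,0,0,0],[-0.5,0,0,0,0]]}}

```text
t: 10.45
tool_pos: [0.5319, 0.2986, 0.2405]
ee_rot: [-3.141, 0.0, 2.961]
contact_force: [-0.6, -0.6, 0.6]
gripper_width: 0.747
```

```bash
python3 - <<'E'
from h import *
_,M,K=grab("wrist","w8"); grab("side","s8")
st=readout.get_state();print(st["t"],st["tool_pos"],st["ee_rot"],st["gripper_width"])
print(proj([.52798,.27868,.1478],M,K),proj([.5303,.2954,.1557],M,K))
s=cv2.imread("pics/s8.png"); cv2.imwrite("pics/s8z.png",cv2.resize(s[170:310,270:400],None,fx=4,fy=4,interpolation=cv2.INTER_CUBIC))
E
```

```text
10.55 [0.53209125 0.29813842 0.24049097] [-3.14133376e+00  1.82127761e-04  2.95998312e+00] 0.7518901651039068
[290.65897008 202.47369246] [313.53393246 204.69557018]
```

View pics/w8.png

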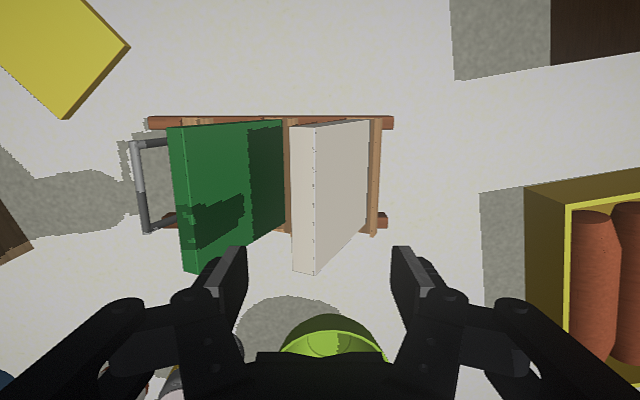

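View pics/s8z.png

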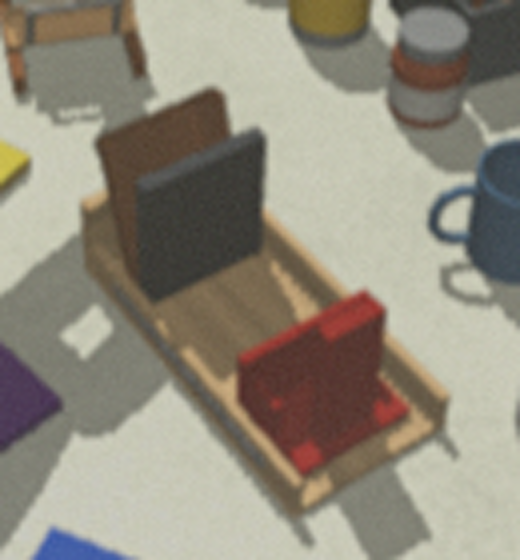

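Emit:
{"api": "servo_tool", "payload": {"rows": [[-0.5,0,0.1,-3,0.2],[-0.5,0,0,-4,0],[-0.5,0,0,-3,0],[-0.5,0,0,-2,0],[-0.5,0,0,-1.4,0],[-0.5,0,0,0,0],[-0.5,0,0,0,0]]}}

```text
t: 11.25
tool_pos: [0.5327, 0.3002, 0.1071]
ee_rot: [3.141, 0.001, 2.964]
contact_force: [0.2, -0.1, 1.5]
gripper_width: 0.752
```

Emit:
{"api": "servo_tool", "payload": {"rows": [[0.2,0,0,0,0],[0.5,0,0,0,0],[1,0,0,0,0],[1,0,0,0,0],[1,0,0,0,0],[1,0,0,0,0]], "squeeze": 25}}

```text
t: 11.85
tool_pos: [0.5336, 0.3028, 0.1092]
ee_rot: [3.136, 0.004, 2.965]
contact_force: [-1.1, 3.7, 6.5]
gripper_width: 0.405
```

Emit:
{"api": "servo_tool", "payload": {"rows": [[1,0,0,0.5,0],[1,0,0,0.5,0],[1,0,0,1,0],[1,0,0,1,0]], "squeeze": 30}}

```text
t: 12.25
tool_pos: [0.5321, 0.304, 0.1366]
ee_rot: [3.134, 0.001, 2.965]
contact_force: [2.4, 10.2, -5.3]
gripper_width: 0.332
```

Emit:
{"api": "servo_tool", "payload": {"rows": [[1,0,0,1,0],[1,0,0,1,0],[1,0,0,2,0],[1,0,0,3,0],[1,0,0,3,0],[1,0,0,2,0],[1,0,0,2,0],[1,0,0,0,0]], "squeeze": 45}}

```text
t: 13.05
tool_pos: [0.5331, 0.3007, 0.279]
ee_rot: [3.14, 0.005, 2.965]
contact_force: [-0.2, 0.6, -3.6]
gripper_width: 0.226
```

Emit:
{"api": "servo_tool", "payload": {"rows": [[1,0,0,0,0],[1,0,0,0,0]]}}

```text
t: 13.25
tool_pos: [0.5305, 0.2999, 0.2736]
ee_rot: [-3.139, -0.004, 2.965]
contact_force: [0.3, 1.0, -4.5]
gripper_width: 0.228
```

```bash
python3 - <<'E'
from h import *
grab("wrist","w9"); grab("side","s9")
st=readout.get_state();print(st["t"],st["tool_pos"],st["ee_rot"],st["contact_force"],st["gripper_width"])
s=cv2.imread("pics/s9.png"); w=cv2.imread("pics/w9.png")
cv2.imwrite("pics/c9.png",np.hstack([cv2.resize(s[60:200,220:360],(400,400)),w[:,120:520]]))
E
```

```text
13.35 [0.53077521 0.29997911 0.27383265] [-3.13923768 -0.00354482  2.96526703] [ 0.76074049  0.12360569 -5.01016799] 0.22894569889474187
```

View pics/c9.png

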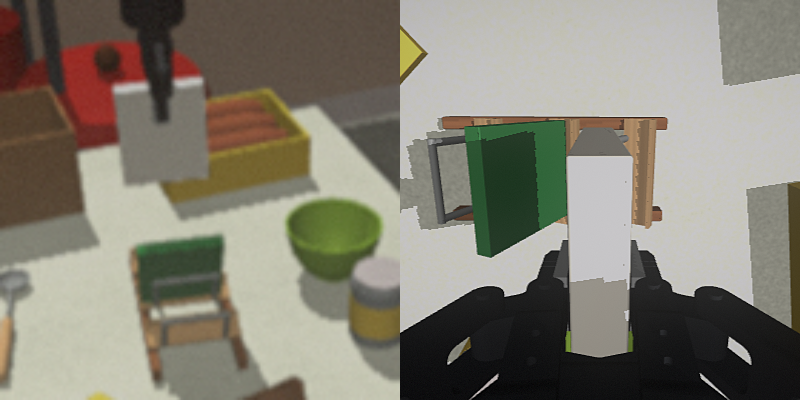

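Emit:
{"api": "servo_tool", "payload": {"rows": [[1,0,-2,0.5,0],[1,0,-4,0,2],[1,-0.1,-4.5,0,3],[1,-0.1,-4.5,0,3],[1,-0.1,-4.5,0,3],[1,-0.1,-4.5,0,3],[1,-0.1,-4.5,0,3],[1,-0.1,-4.5,0,3]]}}

```text
t: 14.15
tool_pos: [0.525, -0.0312, 0.2802]
ee_rot: [3.141, -0.001, -2.967]
contact_force: [1.4, -0.0, -4.6]
gripper_width: 0.226
```

Emit:
{"api": "servo_tool", "payload": {"rows": [[1,-0.1,-4.5,0,1.1],[1,0,-4.5,0,0],[1,0,-4,0,0],[1,0,-2.9,0,0],[1,0,0,0,0],[1,0,0,0,0],[1,0,0,0,0]]}}

```text
t: 14.85
tool_pos: [0.5245, -0.1876, 0.2804]
ee_rot: [3.14, -0.001, -2.949]
contact_force: [-0.4, 0.1, -3.4]
gripper_width: 0.228
```

```bash
python3 - <<'E'
from h import *
grab("wrist","w10"); grab("side","s10")
st=readout.get_state();print(st["t"],st["tool_pos"],st["ee_rot"],st["contact_force"],st["gripper_width"])
s=cv2.imread("pics/s10.png"); w=cv2.imread("pics/w10.png")
cv2.imwrite("pics/c10.png",np.hstack([cv2.resize(s[150:310,260:420],(400,400)),w[:,120:520]]))
E
```

```text
14.95 [ 0.52476705 -0.18729281  0.28090176] [ 3.14092349e+00 -4.68591278e-04 -2.94804230e+00] [ 0.08616363  0.44195276 -3.41219351] 0.22847622796313258
```

View pics/c10.png

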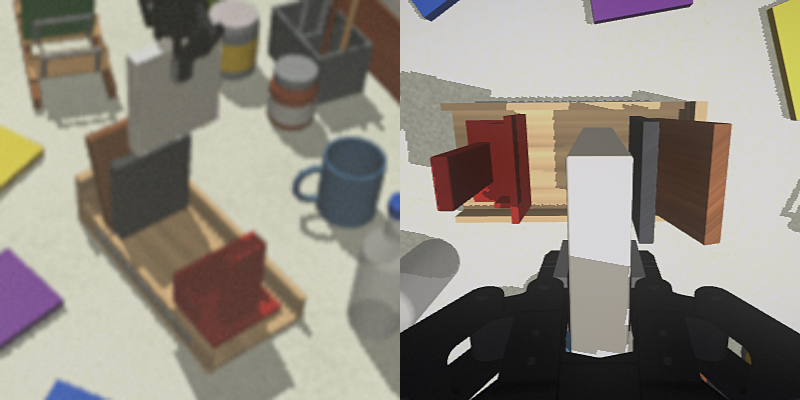

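Emit:
{"api": "servo_tool", "payload": {"rows": [[1,0,-0.5,-3,0],[1,0,0,-4,0],[1,0,0,-4,0],[1,0,0,-3,0],[1,0,0,-2,0],[1,0,0,-1,0],[1,0,0,-0.5,0],[1,0,0,0,0]]}}

```text
t: 15.75
tool_pos: [0.5253, -0.1932, 0.1066]
ee_rot: [-3.141, 0.0, -2.949]
contact_force: [-0.6, -0.4, -4.6]
gripper_width: 0.23
```

Emit:
{"api": "servo_tool", "payload": {"rows": [[1,0,0,-0.4,0],[1,0,0,-0.2,0],[1,0,0,0,0]]}}

```text
t: 16.05
tool_pos: [0.5251, -0.1937, 0.1007]
ee_rot: [-3.141, 0.001, -2.95]
contact_force: [-0.5, 0.4, -4.7]
gripper_width: 0.225
```

Emit:
{"api": "servo_tool", "payload": {"rows": [[1,0,0,-0.4,0],[1,0,0,0,0],[1,0,0,-0.2,0],[1,0,0,0,0]]}}

```text
t: 16.45
tool_pos: [0.5246, -0.1934, 0.0939]
ee_rot: [3.141, -0.0, -2.95]
contact_force: [-1.2, 0.5, -4.6]
gripper_width: 0.228
```

Emit:
{"api": "servo_tool", "payload": {"rows": [[1,0,0,-0.2,0],[1,0,0,0,0]]}}

```text
t: 16.65
tool_pos: [0.5254, -0.1937, 0.093]
ee_rot: [-3.141, 0.001, -2.95]
contact_force: [-0.1, 1.0, -1.0]
gripper_width: 0.231
```

Emit:
{"api": "servo_tool", "payload": {"rows": [[1,0,0,-0.1,0],[1,0,0,0,0],[0.52,0,0,0,0],[0.45,0,0,0,0],[0.38,0,0,0,0],[0.3,0,0,0,0],[0.3,0,0,0,0]]}}

```text
t: 17.35
tool_pos: [0.5248, -0.1936, 0.0911]
ee_rot: [-3.142, -0.0, -2.95]
contact_force: [-0.3, -0.7, -0.1]
gripper_width: 0.349
```

```bash
python3 - <<'E'
from h import *
grab("wrist","w11"); grab("side","s11")
s=cv2.imread("pics/s11.png"); w=cv2.imread("pics/w11.png")
cv2.imwrite("pics/c11.png",np.hstack([cv2.resize(s[170:310,270:410],(400,400)),w[:,120:520]]))
E
```

```text
(no output)
```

View pics/c11.png

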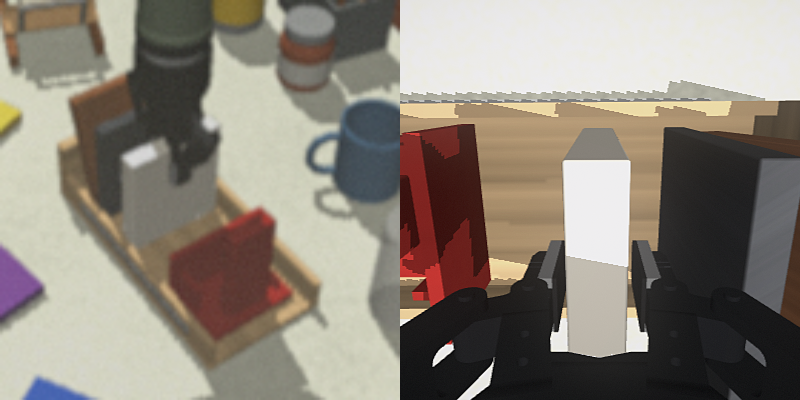

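```bash
python3 - <<'E'
from h import *
_,M,K=load("topA")
print(onz((457,144),.2,M,K), onz((446,154),.1,M,K),"mug",onz((390,133),.09,M,K))
E
```

```text
[ 0.69517519 -0.37112414  0.2       ] [ 0.69164372 -0.36718942  0.1       ] mug [ 0.75211027 -0.20748168  0.09      ]
```

Emit:
{"api": "servo_tool", "payload": {"rows": [[0.3,0,0,1,0],[0.3,0,0,2,0],[0.3,0,0,3,0],[0.3,0,0,4,0],[0,0,0,4,0],[0,0,0,0,0],[0,0,0,0,0]]}}

```text
t: 18.15
tool_pos: [0.5257, -0.194, 0.2335]
ee_rot: [-3.139, 0.003, -2.95]
contact_force: [-0.5, 0.6, -1.2]
gripper_width: 0.498
```

```bash
python3 - <<'E'
from h import *
grab("wrist","w12")
st=readout.get_state();print(st["t"],st["tool_pos"],st["ee_rot"],st["contact_force"],st["gripper_width"])
E
```

```text
18.2 [ 0.52466896 -0.19338601  0.23153462] [-3.14139671e+00  2.78722244e-04 -2.94957933e+00] [-0.43578663  0.3709531  -1.25787389] 0.5012120296934999
```

View pics/w12.png

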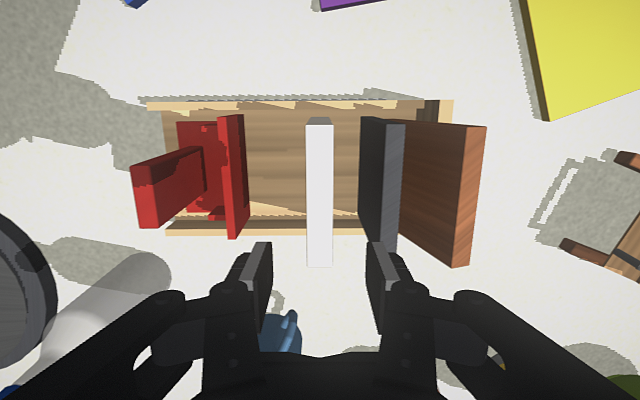

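Emit:
{"api": "servo_tool", "payload": {"rows": [[0,0.8,-4,0,0],[0,0.8,-4,0,0],[0,0.8,-4,0,0],[0,0.1,-1,-2,0],[0,0,0,-2,0],[0,0,0,0,0],[0,0,0,0,0]]}}

```text
t: 18.9
tool_pos: [0.5487, -0.3225, 0.1892]
ee_rot: [3.138, -0.003, -2.95]
contact_force: [-0.3, -0.1, -0.1]
gripper_width: 0.498
```

```bash
python3 - <<'E'
from h import *
_,M,K=grab("wrist","w13")
st=readout.get_state();print(st["t"],st["tool_pos"],st["ee_rot"],st["contact_force"],st["gripper_width"])
p=np.array(st["tool_pos"]);print("tcp axis at z.134:",proj([p[0],p[1],.134],M,K))
E
```

```text
18.95 [ 0.54960937 -0.32296899  0.19076439] [ 3.14046510e+00 -8.83724137e-04 -2.94926093e+00] [ 0.02892694  0.04906599 -0.13078106] 0.49918456660669425
tcp axis at z.134: [316.60997633 221.20511742]
```

View pics/w13.png

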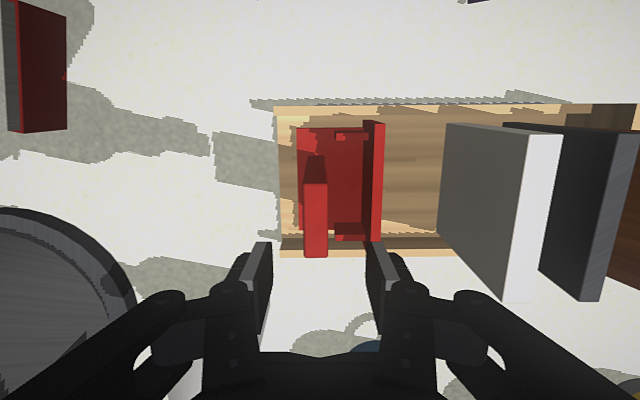

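Emit:
{"api": "servo_tool", "payload": {"rows": [[0,0,0,-3,0],[0,0,0,-3,0],[0,0,0,-2,0],[0,0,0,-1.2,0],[0,0,0,0,0]]}}

```text
t: 19.45
tool_pos: [0.5492, -0.3226, 0.0981]
ee_rot: [3.14, -0.002, -2.949]
contact_force: [-0.3, -0.1, 0.3]
gripper_width: 0.498
```

Emit:
{"api": "servo_tool", "payload": {"rows": [[0.5,0,0,0,0],[1,0,0,0,0],[1,0,0,0,0],[1,0,0,0,0],[1,0,0,0,0]], "squeeze": 40}}

```text
t: 19.95
tool_pos: [0.5511, -0.3244, 0.1015]
ee_rot: [-3.139, 0.003, -2.949]
contact_force: [-0.6, 0.0, 5.7]
gripper_width: 0.179
```

Emit:
{"api": "servo_tool", "payload": {"rows": [[1,-0.19,0.98,0,0],[1,-0.29,1.47,0,0],[1,-0.29,1.47,0,0],[1,-0.29,1.47,0,0],[1,-0.1,0.5,0,0],[1,0,0,0,0]]}}

```text
t: 20.55
tool_pos: [0.5389, -0.2639, 0.1015]
ee_rot: [-3.14, 0.002, -2.949]
contact_force: [-2.4, 1.3, 10.0]
gripper_width: 0.181
```

```bash
cat >> h.py <<'E'
UX=np.array([.9816,.1908]);UY=np.array([-.1908,.9816]);OC=np.array([.5281,-.2131])
def rep():
    st=readout.get_state(); p=np.array(st["tool_pos"][:2])-OC; f=st["contact_force"]
    print("t %.2f"%st["t"],"crate x %.4f y %.4f"%(p@UX,p@UY),"value~%.4f"%(p@UY+.112),"z %.4f"%st["tool_pos"][2],"F along y %.1f x %.1f z %.1f"%(f[:2]@UY,f[:2]@UX,f[2]),"w %.3f"%st["gripper_width"],"yaw",st["ee_rot"])
E
python3 -c "
from h import *
rep()"
```

```text
t 20.55 crate x 0.0009 y -0.0519 value~0.0601 z 0.1015 F along y 1.8 x -2.1 z 10.0 w 0.181 yaw [-3.14020309e+00  1.75271041e-03 -2.94856127e+00]
```

Emit:
{"api": "servo_tool", "payload": {"rows": [[1,-0.1,0.5,0.2,0],[1,-0.1,0.5,0,0],[1,-0.1,0.49,0,0],[1,-0.1,0.49,0,0],[1,-0.1,0.49,0,0],[1,-0.1,0.49,0,0]]}}

```text
t: 21.15
tool_pos: [0.5331, -0.2356, 0.1015]
ee_rot: [-3.139, 0.002, -2.949]
contact_force: [4.2, -4.0, -0.8]
gripper_width: 0.18
```

```bash
python3 - <<'E'
from h import *
rep(); grab("side","s14"); s=cv2.imread("pics/s14.png"); cv2.imwrite("pics/s14z.png",cv2.resize(s[160:310,260:410],None,fx=3.8,fy=3.8,interpolation=cv2.INTER_CUBIC))
E
```

```text
t 21.15 crate x 0.0007 y -0.0231 value~0.0889 z 0.1015 F along y -4.7 x 3.4 z -0.8 w 0.180 yaw [-3.13884906e+00  1.91910877e-03 -2.94945592e+00]
```

View pics/s14z.png

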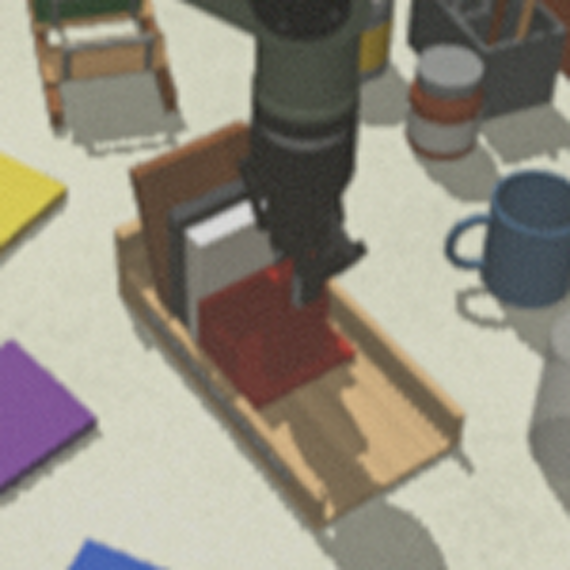

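Emit:
{"api": "servo_tool", "payload": {"rows": [[1,-0.1,0.49,0,0],[1,-0.1,0.49,0,0],[1,-0.1,0.49,0,0],[1,-0.1,0.49,0,0]]}}

```text
t: 21.6
tool_pos: [0.5294, -0.2168, 0.1015]
ee_rot: [-3.138, 0.002, -2.949]
contact_force: [4.5, -7.0, -1.9]
gripper_width: 0.181
```

```bash
python3 - <<'E'
from h import *
rep(); grab("wrist","w15")
E
```

```text
t 21.60 crate x 0.0005 y -0.0038 value~0.1082 z 0.1015 F along y -7.7 x 3.1 z -1.9 w 0.181 yaw [-3.13757940e+00  2.23301895e-03 -2.94949522e+00]
```

View pics/w15.png

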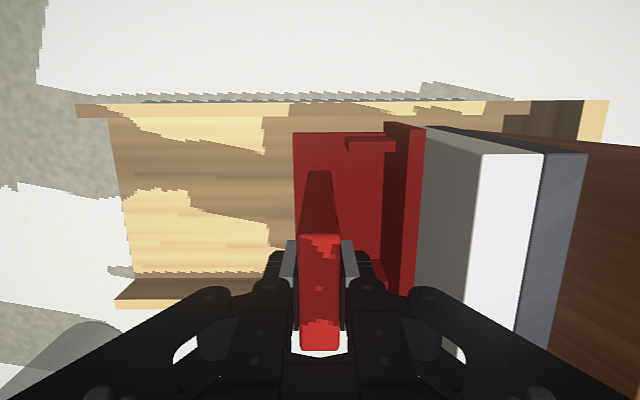

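Emit:
{"api": "servo_tool", "payload": {"rows": [[1,-0.08,0.4,0,0],[1,-0.08,0.4,0,0],[1,-0.06,0.3,0,0],[1,-0.06,0.3,0,0]]}}

```text
t: 22.05
tool_pos: [0.5266, -0.203, 0.1015]
ee_rot: [-3.137, 0.002, -2.95]
contact_force: [5.4, -6.0, -1.9]
gripper_width: 0.18
```

```bash
python3 -c "
from h import *
rep()"
```

```text
t 22.05 crate x 0.0004 y 0.0102 value~0.1222 z 0.1015 F along y -7.0 x 4.2 z -1.9 w 0.180 yaw [-3.13742184e+00  2.21977622e-03 -2.94961912e+00]
```

Emit:
{"api": "servo_tool", "payload": {"rows": [[1,-0.04,0.2,0,0],[1,-0.04,0.2,0,0],[1,-0.04,0.2,0,0]]}}

```text
t: 22.35
tool_pos: [0.5253, -0.197, 0.1015]
ee_rot: [-3.138, 0.002, -2.95]
contact_force: [5.6, -6.3, -2.0]
gripper_width: 0.179
```

```bash
python3 -c "
from h import *
rep()"
```

```text
t 22.35 crate x 0.0004 y 0.0163 value~0.1283 z 0.1015 F along y -7.2 x 4.3 z -2.0 w 0.179 yaw [-3.13764355e+00  2.16008606e-03 -2.94965302e+00]
```

Emit:
{"api": "servo_tool", "payload": {"rows": [[1,-0.04,0.2,0,0],[1,-0.02,0.1,0,0]]}}

```text
t: 22.55
tool_pos: [0.5251, -0.1955, 0.1016]
ee_rot: [-3.134, 0.003, -2.949]
contact_force: [6.3, -11.7, -4.6]
gripper_width: 0.186
```

```bash
python3 -c "
from h import *
rep()"
```

```text
t 22.55 crate x 0.0004 y 0.0179 value~0.1299 z 0.1016 F along y -12.7 x 3.9 z -4.6 w 0.186 yaw [-3.13442084e+00  2.52473340e-03 -2.94938816e+00]
```

Emit:
{"api": "servo_tool", "payload": {"rows": [[1,-0.02,0.1,0,0],[1,0,0,0,0]]}}

```text
t: 22.75
tool_pos: [0.5251, -0.1955, 0.1016]
ee_rot: [-3.133, 0.003, -2.95]
contact_force: [6.7, -13.4, -5.9]
gripper_width: 0.177
```

```bash
python3 - <<'E'
from h import *
rep(); grab("wrist","w16"); grab("side","s16"); rep()
s=cv2.imread("pics/s16.png"); w=cv2.imread("pics/w16.png")
cv2.imwrite("pics/c16.png",np.hstack([cv2.resize(s[180:280,280:380],(400,400)),w[:,240:640]]))
E
```

```text
t 22.75 crate x 0.0004 y 0.0179 value~0.1299 z 0.1016 F along y -14.4 x 4.1 z -5.9 w 0.177 yaw [-3.13305954e+00  2.87599480e-03 -2.94981140e+00]
t 22.85 crate x 0.0004 y 0.0179 value~0.1299 z 0.1016 F along y -13.9 x 3.8 z -5.0 w 0.184 yaw [-3.13330320e+00  2.85849834e-03 -2.95006399e+00]
```

View pics/c16.png

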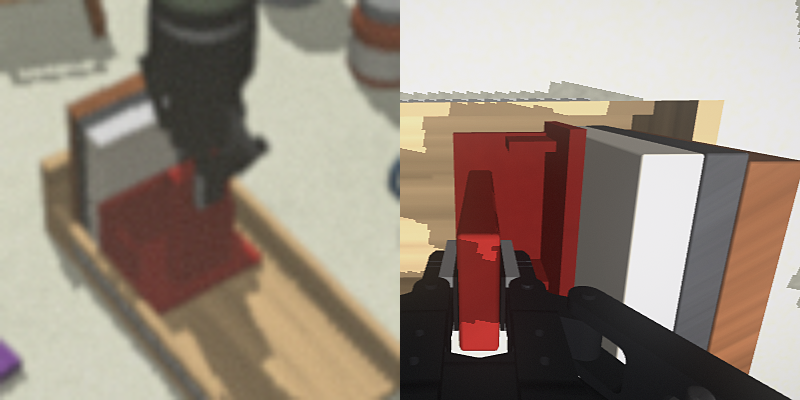

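Emit:
{"api": "servo_tool", "payload": {"rows": [[1,-0.02,0.1,0,0],[1,0,0,0,0]]}}

```text
t: 23.05
tool_pos: [0.5251, -0.1955, 0.1016]
ee_rot: [-3.131, 0.003, -2.95]
contact_force: [7.3, -15.9, -8.4]
gripper_width: 0.179
```

Emit:
{"api": "servo_tool", "payload": {"rows": [[1,-0.02,0.1,0,0],[1,0,0,0,0]]}}

```text
t: 23.25
tool_pos: [0.5251, -0.1955, 0.1016]
ee_rot: [-3.13, 0.003, -2.95]
contact_force: [7.3, -19.5, -8.9]
gripper_width: 0.179
```

```bash
python3 - <<'E'
from h import *
rep()
w=cv2.imread("pics/w16.png"); cv2.imwrite("pics/w16z.png",cv2.resize(w[95:175,410:640],None,fx=3.4,fy=3.4,interpolation=cv2.INTER_CUBIC))
E
```

```text
t 23.25 crate x 0.0004 y 0.0179 value~0.1299 z 0.1016 F along y -20.5 x 3.4 z -8.9 w 0.179 yaw [-3.12951978  0.00341521 -2.95016185]
```

View pics/w16z.png

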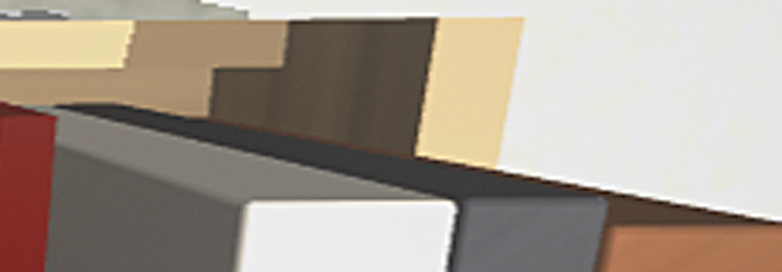

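```bash
python3 - <<'E'
from h import *
_,M,K=load("w16")
Z=lambda p:(p[0]/3.4+410-.35,p[1]/3.4+95-.35)
def cr(X): p=X[:2]-OC; return round(p@UX,4),round(p@UY,4)
print("wall inner top near",cr(onz(Z((437,18)),.078,M,K)),"wall outer top",cr(onz(Z((525,18)),.078,M,K)))
print("face top near corner",cr(onz(Z((57,117)),.079,M,K)),"wall base",cr(onz(Z((213,70)),.008,M,K)))
print("white near end top z.138",cr(onz(Z((245,202)),.138,M,K)),cr(onz(Z((455,202)),.138,M,K)),"slate far",cr(onz(Z((607,200)),.138,M,K)),"wood left/right",cr(onz(Z((607,225)),.138,M,K)),cr(onz(Z((782,225)),.138,M,K)))
w=cv2.imread("pics/w16.png"); cv2.imwrite("pics/w16y.png",cv2.resize(w[95:245,440:640],None,fx=4,fy=4,interpolation=cv2.INTER_CUBIC))
E
```

```text
wall inner top near (np.float64(-0.0711), np.float64(0.1219)) wall outer top (np.float64(-0.0711), np.float64(0.1341))
face top near corner (np.float64(-0.0576), np.float64(0.0701)) wall base (np.float64(-0.0615), np.float64(0.1222))
white near end top z.138 (np.float64(-0.0544), np.float64(0.0701)) (np.float64(-0.0544), np.float64(0.0895)) slate far (np.float64(-0.0546), np.float64(0.1035)) wood left/right (np.float64(-0.0523), np.float64(0.104)) (np.float64(-0.0523), np.float64(0.1202))
```

View pics/w16y.png

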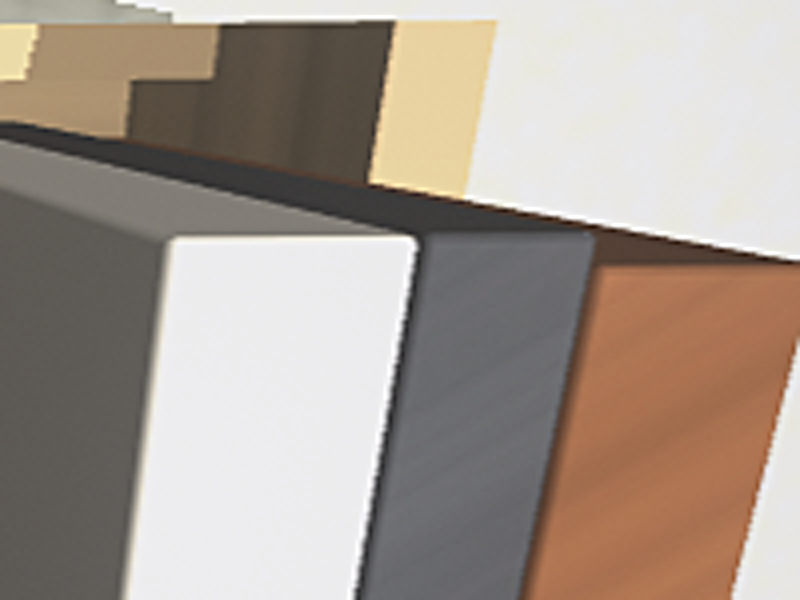

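Emit:
{"api": "servo_tool", "payload": {"rows": [[1,-0.02,0.1,0,0],[1,0,0,0,0],[1,0,0,0,0]]}}

```text
t: 23.55
tool_pos: [0.5251, -0.1955, 0.1016]
ee_rot: [-3.128, 0.004, -2.95]
contact_force: [8.9, -22.2, -9.9]
gripper_width: 0.181
```

```bash
python3 - <<'E'
from h import *
rep(); _,M,K=grab("wrist","w17"); grab("side","s17")
Z=lambda p:(p[0]/4+440-.4,p[1]/4+95-.4)
for n,a,b in [("wood right",(800,340),(733,600)),("wood left",(597,265),(525,600)),("slate left",(418,240),(362,590)),("white left",(167,240),(125,590))]:
    X=onz(Z(a),.12,M,K); 
    q=np.array(proj(X-np.array([0,0,.04]),M,K)); a=np.array(Z(a));b=np.array(Z(b)); 
    ang=lambda v:np.degrees(np.arctan2(v[0],v[1])); print(n,"meas",ang(b-a),"vertical",ang(a-q),ang(q-a))
s=cv2.imread("pics/s17.png"); cv2.imwrite("pics/s17z.png",cv2.resize(s[180:280,270:380],None,fx=7,fy=6,interpolation=cv2.INTER_CUBIC))
E
```

```text
t 23.55 crate x 0.0004 y 0.0179 value~0.1299 z 0.1016 F along y -23.5 x 4.5 z -9.9 w 0.181 yaw [-3.12791285  0.00362095 -2.95035659]
wood right meas -14.450297900489273 vertical 76.15480483815084 -103.84519516184916
wood left meas -12.129793219921758 vertical 77.43121285629667 -102.56878714370333
slate left meas -9.090276920822323 vertical 76.51324598918947 -103.48675401081054
white left meas -6.84277341263094 vertical 71.47666093450982 -108.52333906549019
```

View pics/s17z.png

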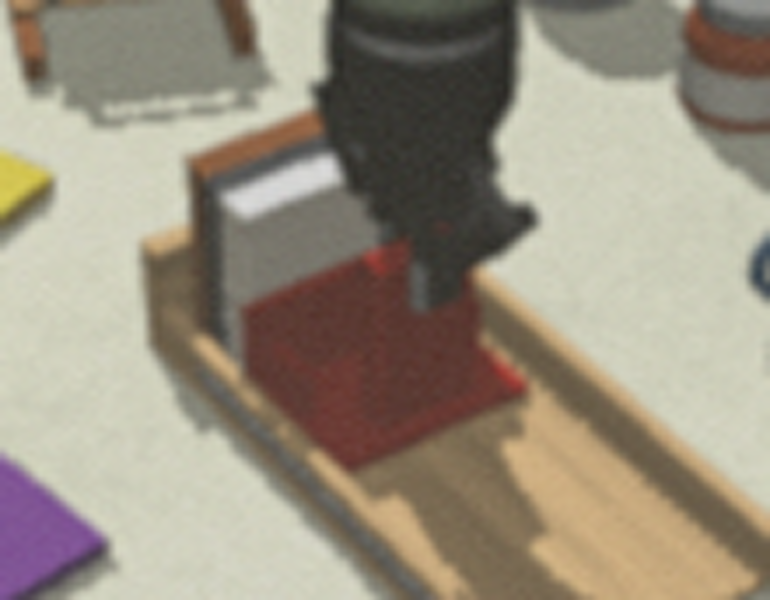

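Emit:
{"api": "servo_tool", "payload": {"rows": [[0.4,0,0,0,0],[0.1,0,0,0,0],[0,0,0,0,0],[0,0,0,0,0]]}}

```text
t: 24.05
tool_pos: [0.5219, -0.1874, 0.1006]
ee_rot: [3.14, -0.002, -2.949]
contact_force: [0.4, 0.2, 0.0]
gripper_width: 0.499
```

```bash
python3 - <<'E'
from h import *
rep(); grab("wrist","w18")
E
```

```text
t 24.05 crate x -0.0012 y 0.0264 value~0.1384 z 0.1006 F along y 0.1 x 0.5 z 0.0 w 0.499 yaw [ 3.13973421e+00 -1.79631140e-03 -2.94944053e+00]
```

View pics/w18.png

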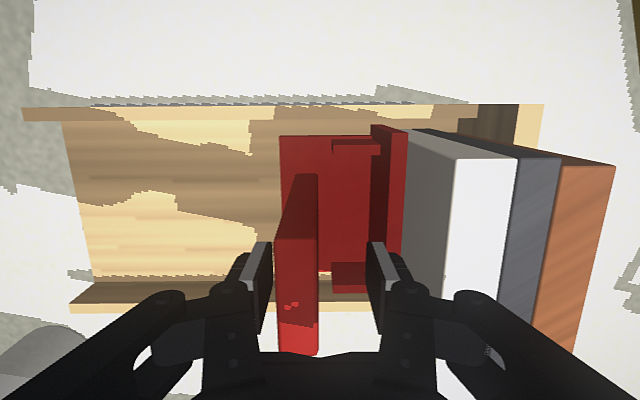

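Emit:
{"api": "servo_tool", "payload": {"rows": [[0,0.1,-0.6,0,0],[0,0,0,1,0],[0,0,0,3,0],[0,0,0,4,0],[0,0,0,4,0],[0,0,0,4,0],[0,0,0,0,0],[0,0,0,0,0]]}}

```text
t: 24.9
tool_pos: [0.5247, -0.1948, 0.2636]
ee_rot: [-3.139, 0.003, -2.95]
contact_force: [-0.3, 0.1, -0.3]
gripper_width: 0.498
```

```bash
python3 - <<'E'
from h import *
rep(); _,M,K=grab("wrist","w19"); grab("side","s19"); grab("top","t19")
s=cv2.imread("pics/s19.png"); cv2.imwrite("pics/s19z.png",cv2.resize(s[100:290,230:420],None,fx=3.1,fy=3.1,interpolation=cv2.INTER_CUBIC))
w=cv2.imread("pics/w19.png"); cv2.imwrite("pics/w19z.png",cv2.resize(w[90:290,230:600],None,fx=2.1,fy=2.1,interpolation=cv2.INTER_CUBIC))
E
```

```text
t 24.90 crate x 0.0001 y 0.0186 value~0.1306 z 0.2636 F along y 0.1 x -0.3 z -0.3 w 0.498 yaw [-3.13896034  0.00323132 -2.9496073 ]
```

View pics/s19z.png

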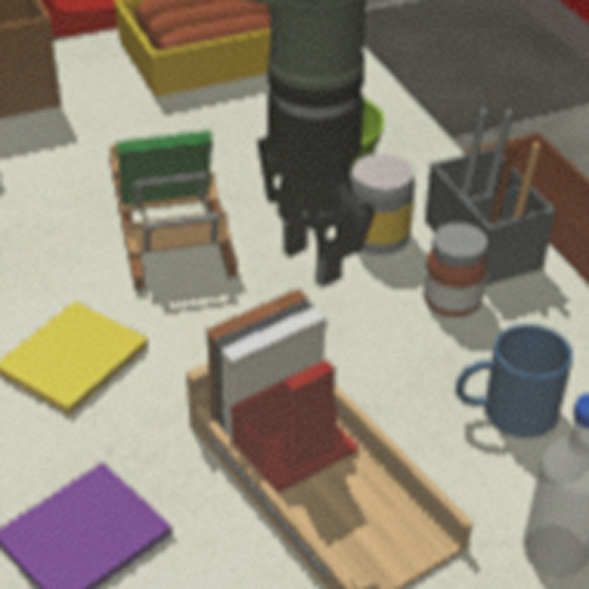

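View pics/w19z.png

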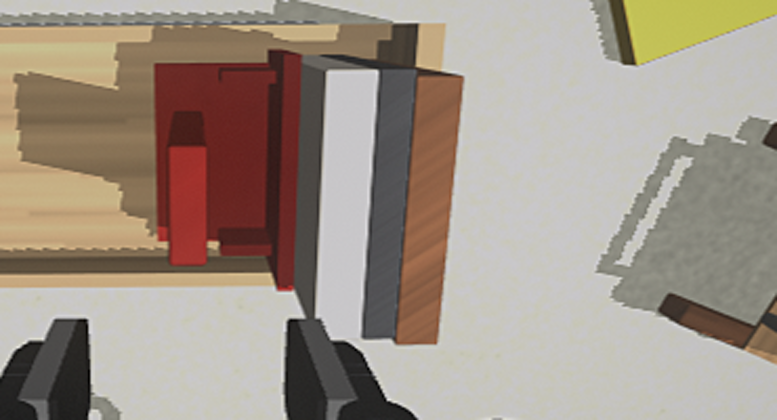

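```bash
python3 - <<'E'
from h import *
_,M,K=load("w19")
Z=lambda p:(p[0]/2.1+230-.3,p[1]/2.1+90-.3)
def cr(X): p=X[:2]-OC; return np.round([p@UX,p@UY],4).tolist()
for n,p,z in [("white nl",(326,69),.138),("white nr/slate nl",(379,69),.138),("slate nr/wood nl",(416,72),.138),("wood nr",(463,75),.138),("slate fl",(362,337),.138),("slate fr",(396,338),.138),("wood fl",(396,344),.138),("wood fr",(437,344),.138),
  ("wall in top near",(417,24),.078),("wall out",(445,24),.078),("face top near",(302,56),.079),("face top far",(292,290),.079),("back top near",(275,50),.079),("tab",(169,147),.134),("tab",(207,147),.134),("tab",(207,264),.134),("tab",(169,264),.134)]: print(n,cr(onz(Z(p),z,M,K)))
E
```

```text
white nl [-0.055, 0.0705]
white nr/slate nl [-0.055, 0.0902]
slate nr/wood nl [-0.0539, 0.104]
wood nr [-0.0528, 0.1216]
slate fl [0.0535, 0.0914]
slate fr [0.0539, 0.1055]
wood fl [0.0566, 0.1057]
wood fr [0.0566, 0.1228]
wall in top near [-0.0712, 0.1215]
wall out [-0.0712, 0.1341]
face top near [-0.0573, 0.0706]
face top far [0.0555, 0.0708]
back top near [-0.0599, 0.0584]
tab [-0.0251, 0.0119]
tab [-0.0251, 0.0267]
tab [0.023, 0.0271]
tab [0.023, 0.0116]
```

```bash
python3 - <<'E'
from h import *
for f in ["side0","s19","top0","t19"]:
    im=cv2.imread(f"pics/{f}.png"); h=cv2.cvtColor(im,cv2.COLOR_BGR2HSV); m=cv2.inRange(h,(50,100,20),(80,255,255))
    n,l,st,c=cv2.connectedComponentsWithStats(m); i=[j for j in range(1,n) if st[j,4]>60]; print(f,[(st[j].tolist(),c[j].round(1).tolist()) for j in i])
E
```

```text
side0 [([268, 143, 29, 6, 89], [282.5, 145.6])]
s19 [([268, 143, 29, 6, 76], [282.5, 145.8])]
top0 [([224, 188, 24, 40, 592], [235.8, 207.6]), ([567, 253, 73, 126, 7018], [608.0, 310.8])]
t19 [([224, 188, 24, 40, 601], [235.6, 207.7]), ([567, 253, 73, 126, 7017], [608.0, 310.8])]
```

Green board unmoved (centroid within 0.2 px), pack snug, arm clear. Handing in.

```bash
python3 -c "
from rig import arm,readout
arm.hand_in(); print(readout.get_state()['t'])"
```

```text
the job is handed in; nothing more can be done
the job is handed in; nothing more can be done
```

I moved the slate and the stoneware slab from the rack and stood them upright in the crate. I then slid the red stop up until all three boards were snug against the end wall. The job is handed in, at about 25 s of robot time.

**Handling**
- Both slabs were lowered slowly until they touched the floor. The floor reaction was about 12 N for the slate and at most a few newtons for the stoneware.
- I stopped pushing once the force had risen to about 23 N with no more movement, then let go of the tab and raised the arm clear.

**Last checks**
- **Fit:** the wrist view shows the three boards upright and touching. The gap from stop face to wall is about 51 mm, which puts the stop at roughly 0.139 m against the 0.1355 m required.
- **Position:** the slate and wooden board are within about 2 mm of the crate's middle line. The far end of the stoneware was hidden in the last picture, but its near end lines up with the slate.
- **Green board:** it did not move, with its centre within 0.2 px of the start in the side and top views.
- **Bystanders:** I saw none disturbed, but judged this by eye only.

**Disagreement:** working out the stop value from how far the arm travelled gave only about 0.130 m. That assumes the stop started at zero, which I did not confirm. It also relies on a crate position whose end wall came out 8 mm off in the last picture. I trusted the direct gap measurement instead.

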